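Set out the finishing station on the shadow pads

ROBOT

A 6-joint arm with a two-finger parallel gripper is mounted at the origin on a cart in front of the work surface, level with it; the furniture and walls round the work are solid. World frame = base frame: x ahead of the robot, y to its left, z up, the work surface at z = 0. Lengths are in m, angles in rad, forces in N, time in s.
With the tool pointing down it reaches from about 0.3 to 0.875 m from the base axis. Payload 6.4 kg.
Tool frame: the origin (TCP) lies at the very end of the fingers, on their centre line; the grasp point (between the pads) lies 19 mm behind it; x points along the fingers, y is the direction in which the jaws open and shut, and the axes are right-handed (so a half turn about x gives the same grasp; the last joint's range is limited). The gripper opens to 85 mm and grips with 20 to 120 N. Pads are 22 mm wide; open, the fingers measure 114 mm over their backs; the gripper's body (76 mm by 85 mm) begins 54 mm behind the grasp point. The pads swing forward as they close: fully open they stand 13 mm farther back than shut.
Start: joints at [1.035, 0.181, 1.607, -0, 1.354, -0.206], TCP at [0.186, 0.544, 0.231] pointing down, gripper open.
Joint ranges: [-2.99, 2.99], [-0.89, 2.07], [0.3, 2.58], [-1.14, 4.28], [0, 2.63], [-3.12, 3.12]. Speed limits (rad/s): [2.57, 2.57, 3.01, 3.14, 3.14, 3.14].

INTERFACE

Orientations are given as a rotation vector (axis times angle).
In Python, from cell import robot gives the robot as it stands.
- The arm moves only by the tool send_rows, never from a script. Its argument "deltas" is a list of rows, each an object with "delta_pos": the shift along the tool's x, y, z in mm, a list of three; "delta_rot": the turn, a rotation vector about the tool's x, y, z in degrees, a list of three. In form: [{"delta_pos": [dx, dy, dz], "delta_rot": [ax, ay, az]}, ...]. A call has 1 to 12 rows; each row shifts and turns the commanded pose from where the row before left it, along the tool's axes as they then stand; what a row does not reach is not made up. A row lasts 1/8 s, in which the tool goes at most 62.5 mm and 10.7 degrees, less where a joint would pass 70% of its speed; a pose out of reach is approached as far as the arm can. A call with a gripper value outside its range is refused whole. "jaw" is the opening, from 0 (shut) to 1 (fully open), set as the call begins (left out, the last holds). The fingers move at their own pace and stop on an object; "newtons" is the grip in N (left out, the last holds). Time passes only in rows, so rows that do not move let the fingers close. It gives the time, the measured TCP pose, the force and the opening at its end, in the units of the state.
- robot.sense(): the state, without advancing time (a new reading comes with each control period).
- robot.snapshot(name): name is "scene" or "top" or "wrist"; returns the picture (384x512x3 uint8, red, green, blue); there is no depth.
- robot.camera_model(name): a dict with "intrinsics" (3x3 intrinsics, pixels), "world_to_cam" (4x4, takes a point from world to camera coordinates); the wrist camera has in their place "hand_eye" (4x4, takes a point from camera to tool coordinates, whose origin is the TCP and whose axes are the tool frame's). Camera axes: x right, y down, z forward; pixel columns grow to the right and rows downward; lengths in m; the calibration is good to about 2 mm. The wrist camera is an equidistant fisheye: a pixel r from the principal point sees the ray r / f radians off the axis. A picture is of the moment at which its call begins: read the wrist's pose just before it. camera_model takes no time and is no camera call.
- robot.sign_off(): hands the job in, once; it reports no verdict.
Trained networks look in the newest picture that a camera, given by its name, has taken for a name from the list of things; names that differ only in an ending like _2 or _b are one class to them, and where a whole thing is asked for, a point or a joint stands for the part that bears it (a point fixed in the world has none). Each returns a list of dicts, best first, with "score" (0 to 1); they miss things now and then, are a little off and sometimes report something else, mostly with a low value. They report only what shows in the picture. A call takes as long as a camera call. They do not tell look-alikes from the thing itself.
- robot.search_frame(camera, target): "point" ([x, y, z] in m, in world coordinates, good to about 4 mm: the middle of the surface that is visible of it).
- robot.cut_out(camera, target): "pixels" (384x512 bool, what is visible of it).
The state is a dict: "clock": time; "joints": joint angles; "qvel": joint speeds; "joint_torque": joint torques, N m; "position": TCP position; "eef_rot": TCP orientation; "force": force on the tool from outside, world axes, zero at the start; "ft_torque": the same for the moment, N m; "finger_gap": finger opening in m.
Only numpy, scipy, OpenCV 4.12 (cv2) and the standard library are available. Lean on these libraries where they do the work, as an engineer would, in place of code of your own. Each camera call takes 0.05 s, during which the arm holds its last target.

TASK

Set out the finishing station: put the egg cup, the sanding block, the tape measure and the blue wax tin, which stands behind the front rail of the low wooden rack, each on the light pad whose inlay has its shape and colour. Take those in the front half of the bench round the vice, not the like ones at the back and far left; each should stand or lie flat, well centred on its inlay; the long ones lie along it, either way round.

Things in the scene. Friction and masses are not known exactly. Their poses are not given: they have to be found in the camera images.
- sanding_block: Loose cork sanding block, a tan wood-coloured rectangular block 56 (x) x 100 (y) x 28 (z) mm, 0.07 to 0.12 kg, lying flat. Origin at the centre of its underside, y along its length, z up. Grip it across its 56 mm width.
- tape_measure: Loose black pocket tape measure lying on its side, rounded, 48 (x) x 85 (y, with the small hook end at -y) x 38 (z) mm, 0.19 to 0.31 kg. Origin at the middle of its underside, y along its length, z up. Grip it across its 48 mm width.
- egg_cup: Loose red-brown turned wooden egg cup, standing upright: foot 44 mm and rim 48 mm across, 57 mm high, narrow waist at about 20 mm, cup part from 34 mm up to the rim, about 0.03 kg. Origin at the centre of its underside, z up; round, so its yaw does not matter. Grip it across the cup part. (Another, fixed, egg cup of the same look stands at the back of the bench beside the wooden tool box, 0.9 m from the robot: not this one.)
- blue_tin: Loose blue oval tin of wax, closed, 54 (x) x 74 (y) x 27 (z) mm, 0.06 to 0.09 kg, standing in the rack behind the rail. Origin at the centre of its underside, y along its length, z up. Grip it across its 54 mm width.
- rack: Low open-topped rack of light wood, fixed, 124 (x) x 130 (y) mm, origin at the centre of its underside, front at its -x. Its board is 12 mm thick (the tin stands on it at z = 12 mm); end cheeks at y = +-61 mm (8 mm thick) and a back at x = +58 mm (8 mm thick), all 40 mm high; in front at x = -58 mm a steel retaining rail of 7 mm diameter along y, with its top at z = 38 mm. Nothing is above it.
- block_pad: Light grey pad 72 (x) x 114 (y) x 5 mm with a tan rectangle 58 x 102 mm inlaid at its centre, long along y: the place of the sanding block. Fixed on the bench; origin at the centre of its underside, z up, top face at z = 5 mm.
- tape_pad: Light grey pad 68 (x) x 104 (y) x 5 mm with a black shape with round ends, 52 x 88 mm, inlaid at its centre, long along y: the place of the tape measure. Fixed on the bench; origin at the centre of its underside, z up, top face at z = 5 mm.
- tin_pad: Light grey pad 74 (x) x 94 (y) x 5 mm with a blue oval 58 x 78 mm inlaid at its centre, long along y: the place of the blue tin. Fixed on the bench; origin at the centre of its underside, z up, top face at z = 5 mm.
- cup_pad: Round light grey pad, 70 mm diameter x 5 mm, with a red-brown disc of 52 mm diameter inlaid at its centre: the place of the egg cup. Fixed on the bench; origin at the centre of its underside, z up, top face at z = 5 mm.
Things that resemble listed ones, but are neither listed nor needed, are in the scene too. There is more than one size of the tape_measure; the job needs the larger.

How it is judged:
By the outcome, as a careful person would: the job done as asked, in the order asked, and still so for the second after the job is handed in, with the robot touching nothing.
It also fails if it takes over 96 s, if anything falls off the work surface, if the arm or the gripper's body presses on something with over 40 N, if the wrist force passes 120 N, or if a joint passes its speed limit or range.

## Working session

There is one attempt and no reset: what is moved stays moved. The work goes in short steps, Python scripts to look and compute and a tool call to move; the robot and the scene stay as the last step left them, time stands still between calls to the robot, and variables do not carry over. Pictures are saved under pics/ and viewed, and the job is handed in when it is done.

Besides the shell and the picture viewer there is one more tool, called after "Request:" by a JSON object that holds its "op" and its "data", one argument or row to a line. send_rows: Moves the arm, as the interface text tells. Its arguments: {"type":"object","properties":{"deltas":{"type":"array"},"jaw":{"type":"number"},"newtons":{"type":"number"}},"required":["deltas"]}

```bash
ls; mkdir -p pics
python3 - <<'E'
from cell import robot
import cv2,numpy as np
print(robot.sense())
for n in ("scene","top","wrist"):
    im=robot.snapshot(n); cv2.imwrite(f"pics/{n}0.png",cv2.resize(im[:,:,::-1],(768,576)))
    m=robot.camera_model(n); print(n,{k:np.round(v,4).tolist() if not isinstance(v,str) else v for k,v in m.items()})
E
```

```text
pics
{'clock': 0.0, 'joints': array([ 1.03470647e+00,  1.81522273e-01,  1.60804355e+00, -2.77120880e-05,
        1.35380363e+00, -2.06260265e-01]), 'qvel': array([-0.00040733,  0.00038417, -0.00259313, -0.00047041,  0.00078402,
        0.00181846]), 'joint_torque': array([-1.62450997e-03, -4.44858742e+01, -3.51339912e+01, -4.84224402e-04,
        9.03480104e-03,  1.58589643e-05]), 'position': array([0.18590379, 0.54351402, 0.23037754]), 'eef_rot': array([ 0.25753933,  1.55587503, -0.26016564]), 'force': array([ 0.08744302, -0.0980808 ,  0.03588852]), 'ft_torque': array([0.05351097, 0.01611818, 0.0193645 ]), 'finger_gap': 0.08539940903478252}
scene {'intrinsics': [[365.0614, 0.0, 258.4053], [0.0, 365.0614, 188.6877], [0.0, 0.0, 1.0]], 'world_to_cam': [[0.5455, -0.8379, 0.0198, -0.003], [-0.5748, -0.3912, -0.7187, 0.5086], [0.6099, 0.3807, -0.695, 0.5632], [0.0, 0.0, 0.0, 1.0]]}
top {'intrinsics': [[386.8826, 0.0, 257.5201], [0.0, 386.8826, 185.634], [0.0, 0.0, 1.0]], 'world_to_cam': [[0.0037, -0.9999, -0.0122, 0.3524], [-0.9823, -0.0013, -0.1872, 0.5534], [0.1872, 0.0126, -0.9822, 0.8869], [0.0, 0.0, 0.0, 1.0]]}
wrist {'intrinsics': [[297.3186, 0.0, 249.4434], [0.0, 297.3186, 187.1518], [0.0, 0.0, 1.0]], 'hand_eye': [[-0.0006, -0.32, 0.9474, -0.1433], [1.0, -0.0017, 0.0001, 0.0009], [0.0016, 0.9474, 0.32, -0.0818], [0.0, 0.0, 0.0, 1.0]]}
```

View pics/scene0.png

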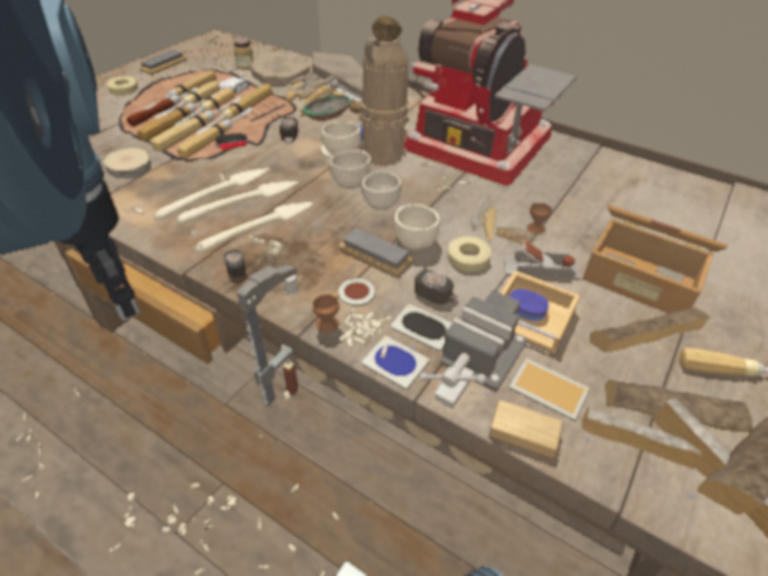

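View pics/top0.png

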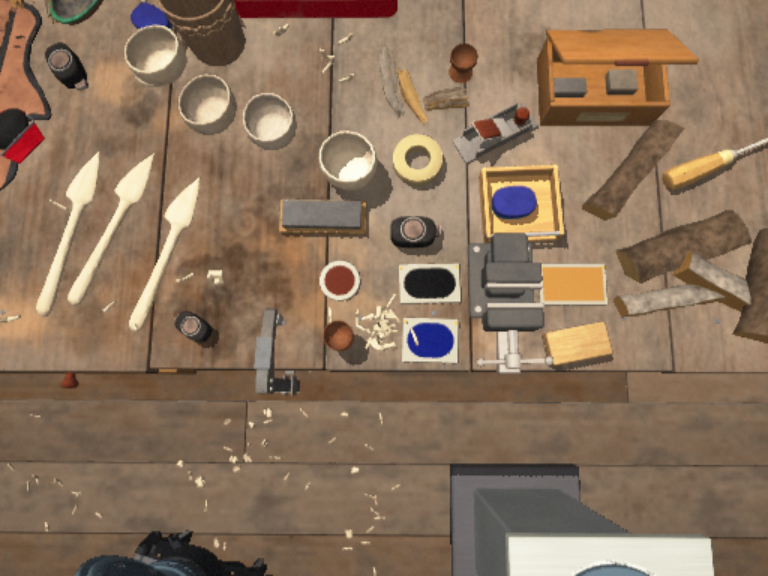

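View pics/wrist0.png

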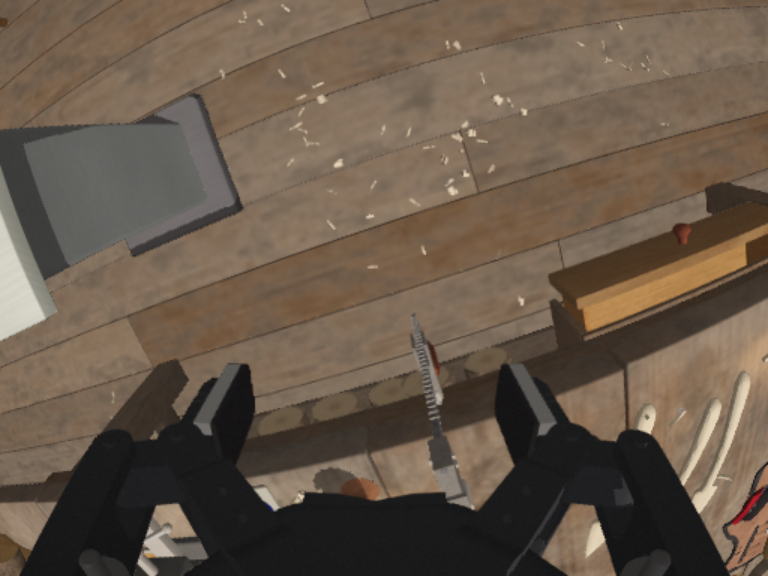

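```bash
cat > h.py <<'E'
from cell import robot
import cv2,numpy as np
from scipy.spatial.transform import Rotation as R
def ray(name,u,v,z):
    m=robot.camera_model(name);K=np.array(m['intrinsics']);T=np.array(m['world_to_cam'])
    Rm,t=T[:3,:3],T[:3,3]; c=-Rm.T@t
    d=Rm.T@np.linalg.inv(K)@np.array([u,v,1.]); return c+d*(z-c[2])/d[2]
def proj(name,p):
    m=robot.camera_model(name);K=np.array(m['intrinsics']);T=np.array(m['world_to_cam'])
    q=K@(T[:3,:3]@np.asarray(p)+T[:3,3]); return q[:2]/q[2]
def wray(u,v,z,s=None):
    m=robot.camera_model('wrist');K=np.array(m['intrinsics']);H=np.array(m['hand_eye'])
    if s is None: s=robot.sense()
    a,b=(u-K[0,2])/K[0,0],(v-K[1,2])/K[1,1]; th=np.hypot(a,b)
    d=np.array([np.sin(th)*a/th,np.sin(th)*b/th,np.cos(th)])
    Rw=R.from_rotvec(s['eef_rot']).as_matrix()
    c=Rw@H[:3,3]+s['position']; d=Rw@H[:3,:3]@d
    return c+d*(z-c[2])/d[2]
def save(name,im,box=None,sc=None):
    if box is not None: im=im[box[1]:box[3],box[0]:box[2]]
    f=min(800/im.shape[1],600/im.shape[0]); cv2.imwrite(name,cv2.resize(im[:,:,::-1],None,fx=f,fy=f,interpolation=cv2.INTER_CUBIC))
E
python3 - <<'E'
from h import *
im=robot.snapshot('top'); np.save('top0.npy',im); sc=robot.snapshot('scene'); np.save('scene0.npy',sc)
save('pics/topc.png',im,(210,90,450,260)); save('pics/scc.png',sc,(190,130,420,310))
for t in ['tape_measure','sanding_block','egg_cup','blue_tin','rack','block_pad','tape_pad','tin_pad','cup_pad']:
    for d in robot.search_frame('top',t): 
        if d['score']>.2: print(t,round(d['score'],2),np.round(d['point'],3),np.round(proj('top',d['point'])))
print(robot.sense()['clock'])
E
```

```text
tape_measure 0.79 [0.478 0.671 0.033] [129. 217.]
tape_measure 0.72 [0.693 0.109 0.013] [352. 135.]
tape_measure 0.62 [0.639 0.31  0.042] [275. 153.]
sanding_block 0.92 [0.455 0.041 0.027] [385. 227.]
sanding_block 0.55 [0.459 0.281 0.006] [287. 226.]
egg_cup 0.55 [0.465 0.432 0.039] [225. 222.]
blue_tin 0.65 [0.692 0.138 0.039] [343. 133.]
rack 0.56 [0.696 0.109 0.012] [352. 135.]
block_pad 0.96 [0.554 0.035 0.002] [383. 189.]
tape_pad 0.91 [0.553 0.28  0.004] [287. 189.]
cup_pad 0.87 [0.555 0.434 0.004] [227. 188.]
0.7
```

View pics/topc.png

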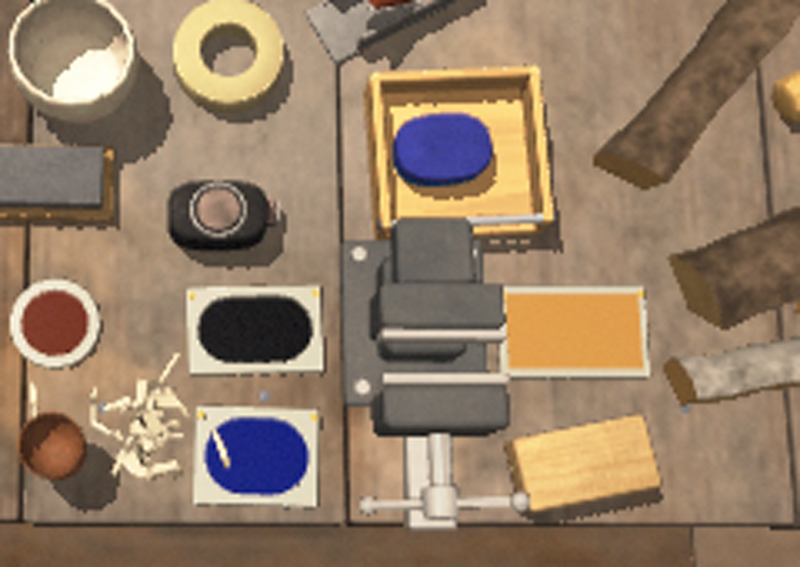

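View pics/scc.png

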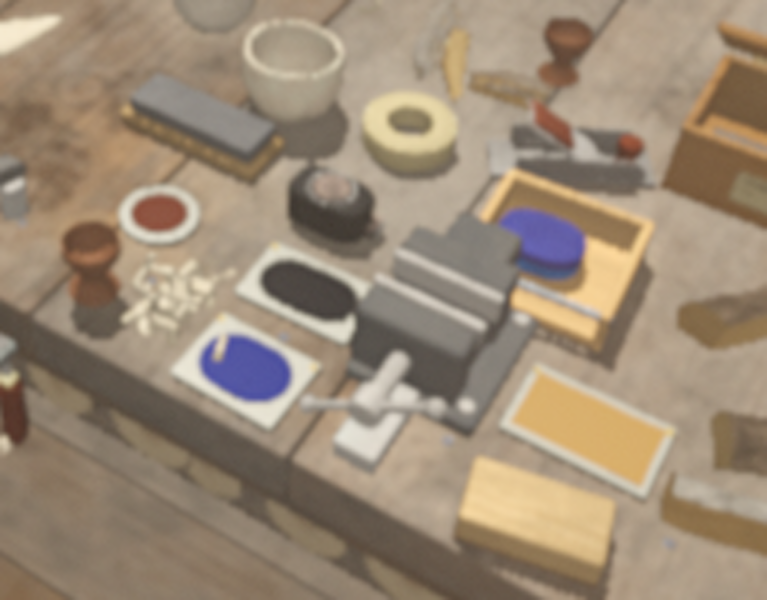

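```bash
cat >> h.py <<'E'
def rect(name,im,z,x0,x1,y0,y1,s=1000):
    # image: up = +x, left=+y
    W,Hh=int((y1-y0)*s),int((x1-x0)*s)
    c=[(x1,y1),(x1,y0),(x0,y0),(x0,y1)]
    src=np.float32([proj(name,(a,b,z)) for a,b in c]); dst=np.float32([[0,0],[W,0],[W,Hh],[0,Hh]])
    return cv2.warpPerspective(im,cv2.getPerspectiveTransform(src,dst),(W,Hh),flags=cv2.INTER_CUBIC)
E
python3 - <<'E'
from h import *
im=np.load('top0.npy')
save('pics/tapeA.png',rect('top',im,0.035,.59,.69,.24,.38,5000))
save('pics/tapeB.png',rect('top',im,0.03,.43,.53,.60,.74,5000))
for t,nm in [('tape_measure','tp'),('sanding_block','sb'),('egg_cup','ec'),('blue_tin','bt'),('block_pad','bp'),('tape_pad','tpp'),('tin_pad','tnp'),('cup_pad','cp'),('rack','rk')]:
    for i,d in enumerate(robot.cut_out('top',t)):
        if d['score']<.25: continue
        m=d['pixels'].astype(np.uint8); np.save(f'm_{nm}{i}.npy',m)
        c=cv2.findContours(m,0,1)[0]; c=max(c,key=cv2.contourArea)
        zt={'tp':.03,'sb':.028,'ec':.057,'bt':.039}.get(nm,.005)
        P=np.array([ray('top',*p[0],zt)[:2] for p in c])*1000
        print(nm,i,round(d['score'],2),cv2.minAreaRect(c.astype(np.float32))[0],cv2.minAreaRect(P.astype(np.float32)))
E
```

```text
tp 0 0.92 (128.0, 217.0) ((477.9405517578125, 673.6365966796875), (63.95801544189453, 36.703216552734375), 64.2212905883789)
tp 1 0.87 (277.0, 154.5) ((637.7015380859375, 304.9828186035156), (86.24508666992188, 55.04058837890625), 89.99759674072266)
tp 2 0.6 (383.98077392578125, 228.9038543701172) ((450.58203125, 45.00006866455078), (56.95881271362305, 107.42668914794922), 11.38436508178711)
sb 0 0.64 (384.8846435546875, 228.923095703125) ((450.50030517578125, 43.01918029785156), (57.12708282470703, 107.80677032470703), 11.383716583251953)
ec 0 0.7 (225.5, 223.5) ((460.0679016113281, 429.79095458984375), (45.44840621948242, 45.42375946044922), 0.8347311615943909)
bt 0 0.76 (342.5, 133.5) ((690.2545166015625, 139.35020446777344), (73.20621490478516, 55.55937957763672), 89.99756622314453)
bp 0 0.67 (382.5, 189.0) ((553.816162109375, 37.15171813964844), (67.38561248779297, 108.98632049560547), 0.05884707346558571)
tpp 0 0.9 (286.5, 188.0) ((556.0853271484375, 280.23052978515625), (67.63323211669922, 105.02385711669922), 0.105352982878685)
tpp 1 0.37 (226.0, 186.5) ((559.76220703125, 435.2929382324219), (65.25582885742188, 67.09488677978516), 0.10170042514801025)
tnp 0 0.8 (286.0, 226.5) ((457.83782958984375, 282.1954040527344), (72.66236877441406, 95.96269989013672), 0.1254625916481018)
tnp 1 0.66 (342.5, 135.0) ((697.5136108398438, 132.1293487548828), (76.29790496826172, 60.21290588378906), 89.95832824707031)
cp 0 0.73 (226.25003051757812, 186.75001525878906) ((559.2080688476562, 434.582275390625), (70.21890258789062, 70.86309051513672), 45.404052734375)
cp 1 0.63 (225.5, 223.5) ((464.8388671875, 434.7222595214844), (47.831974029541016, 48.14253234863281), 0.16373562812805176)
rk 0 0.79 (347.34521484375, 135.33248901367188) ((697.0979614257812, 120.34040832519531), (137.4545440673828, 141.7233428955078), 2.5656137466430664)
```

View pics/tapeA.png

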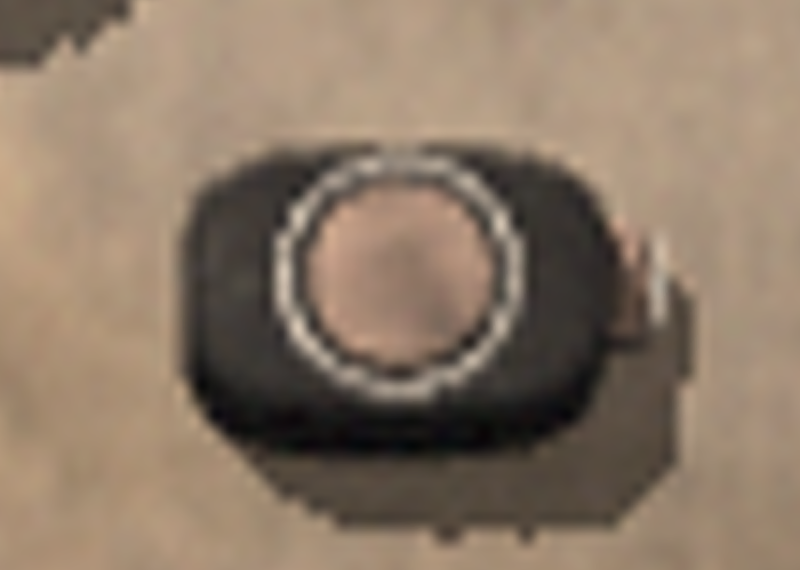

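View pics/tapeB.png

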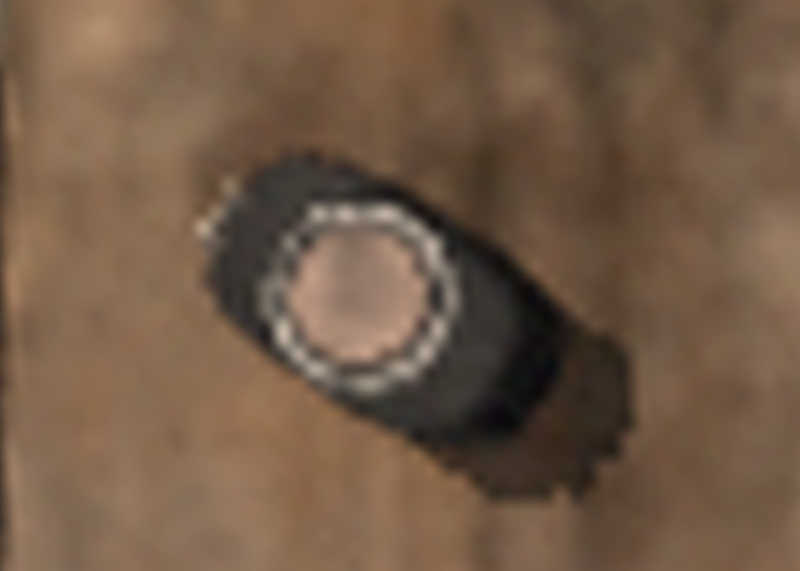

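```bash
cat > seg.py <<'E'
from h import *
im=np.load('top0.npy')
def fit(nm,z,box,f,s=4000,kind='rect'):
    x0,x1,y0,y1=box; r=rect('top',im,z,*box,s)
    h=cv2.cvtColor(r,cv2.COLOR_RGB2HSV).astype(int)
    m=f(h[...,0],h[...,1],h[...,2]).astype(np.uint8)
    m=cv2.morphologyEx(m,cv2.MORPH_OPEN,np.ones((9,9),np.uint8)); m=cv2.morphologyEx(m,cv2.MORPH_CLOSE,np.ones((25,25),np.uint8))
    c=max(cv2.findContours(m,0,1)[0],key=cv2.contourArea)
    M=cv2.moments(c); w=lambda u,v:(round(x1-v/s,4),round(y1-u/s,4))
    mr=cv2.minAreaRect(c); el=cv2.fitEllipse(c)
    print(nm,'cen',w(M['m10']/M['m00'],M['m01']/M['m00']),'rect',w(*mr[0]),np.round(np.array(mr[1])/s*1000,1),round(mr[2],1),'ell',w(*el[0]),np.round(np.array(el[1])/s*1000,1),round(el[2],1))
    cv2.drawContours(r,[c],-1,(0,255,0),1); return r
rs=[]
blue=lambda h,s,v:(h>108)&(h<130)&(s>120)
rs.append(fit('tin',.039,(.64,.74,.06,.2),blue))
rs.append(fit('tinpad',.005,(.40,.51,.22,.34),blue))
rs.append(fit('tapepad',.005,(.50,.61,.22,.34),lambda h,s,v:(v<70)))
rs.append(fit('blockpad',.005,(.50,.61,-.03,.088),lambda h,s,v:(h<22)&(s>130)&(v>150)))
rs.append(fit('cuppad',.005,(.50,.61,.38,.49),lambda h,s,v:(h<10)&(s>130)|((h>170)&(s>130))))
rs.append(fit('cup',.057,(.40,.52,.38,.48),lambda h,s,v:((h<12)|(h>170))&(s>120)))
rs.append(fit('block',.028,(.39,.52,-.03,.11),lambda h,s,v:(h<25)&(s>80)&(v>165)))
rs.append(fit('tape',.02,(.58,.70,.24,.38),lambda h,s,v:(v<75)))
rs.append(fit('tapering',.038,(.58,.70,.24,.38),lambda h,s,v:(h<14)&(s>60)&(v>120)))
t=[cv2.resize(r,(260,200)) for r in rs]
cv2.imwrite('pics/seg.png',np.vstack([np.hstack(t[i:i+3]) for i in (0,3,6)])[:,:,::-1])
E
python3 seg.py
```

```text
tin cen (0.6879, 0.1403) rect (0.6877, 0.1399) [54.  73.2] 90.0 ell (0.6879, 0.1403) [55.3 76.1] 81.2
tinpad cen (0.4578, 0.281) rect (0.4581, 0.2811) [75.4 55.5] 1.8 ell (0.4578, 0.2809) [57.7 76.8] 90.0
tapepad cen (0.5549, 0.2814) rect (0.5547, 0.2811) [50.  85.2] 90.0 ell (0.5549, 0.2814) [52.4 89.4] 88.6
blockpad cen (0.5544, 0.0378) rect (0.5547, 0.037) [ 57. 102.] 90.0 ell (0.5545, 0.0375) [ 64.6 124.7] 89.5
cuppad cen (0.5597, 0.4354) rect (0.5596, 0.4356) [48.8 48.8] 90.0 ell (0.5597, 0.4354) [48.6 49.1] 87.0
cup cen (0.4597, 0.4302) rect (0.4597, 0.4297) [47.1 45.4] 3.9 ell (0.4597, 0.4302) [44.9 48.6] 123.0
block cen (0.4531, 0.0409) rect (0.4566, 0.0378) [ 62.4 109. ] 79.5 ell (0.4532, 0.0424) [ 63.5 120.4] 81.0
tape cen (0.6347, 0.3087) rect (0.6388, 0.3066) [54.7 81.5] 89.6 ell (0.6399, 0.3089) [57.  78.1] 89.6
tapering cen (0.6417, 0.3103) rect (0.6417, 0.3104) [30.7 31.6] 63.4 ell (0.6417, 0.3103) [30.7 31.8] 66.7
```

View pics/seg.png

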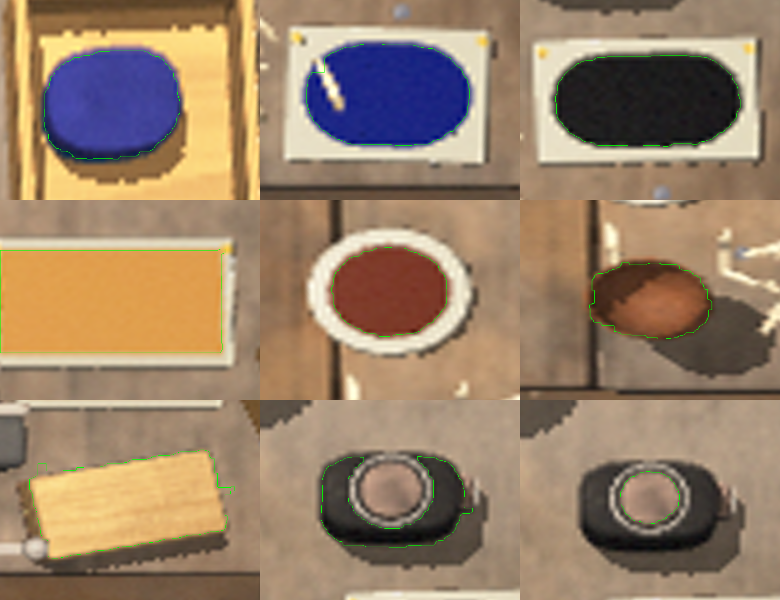

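Run:
```python
from h import *
def tri(pt,ps):
    A=[];b=[]
    for n,(u,v) in (('top',pt),('scene',ps)):
        m=robot.camera_model(n);P=np.array(m['intrinsics'])@np.array(m['world_to_cam'])[:3]
        for i,w in enumerate((u,v)):
            r=P[i]-w*P[2]; A.append(r[:3]); b.append(-r[3])
    x,res=np.linalg.lstsq(np.array(A),np.array(b),rcond=None)[:2]; 
    return np.round(x,3), np.round(proj('scene',x)-ps,1)
T=lambda u,v:(210+u/3.333,90+v/3.333)
S=lambda u,v:(190+u/3.333,130+v/3.333)   # scale 600/180=3.333
for n,a,b in [('frontstripL',(385,380),(375,278)),('frontstripR',(508,378),(487,325)),('rearL',(385,333),(402,250)),('rearR',(505,330),(503,300)),('rearpieceL',(397,220),(470,215)),('rearpieceR',(472,218),(523,235)),('ball R',(520,500),(467,405)),('tin ctr',(443,145),(541,232)),('cup rim',(54,440),(92,240)),('railR',(543,217),(600,315)),('ring',(217,209),(333,188))]:
    print(n,*tri(T(*a),S(*b)))
for n,p in [('a',(513,443)),('b',(645,417)),('c',(660,485)),('d',(530,510))]: print(n,np.round(ray('top',*T(*p),.028),4))
s=robot.sense(); print(R.from_rotvec(s['eef_rot']).as_matrix().round(3))
H=robot.camera_model('wrist')['hand_eye']
for n in('top','scene'):
    T_=np.array(robot.camera_model(n)['world_to_cam']); print(n,-T_[:3,:3].T@T_[:3,3])
im=np.load('top0.npy'); save('pics/tinc.png',rect('top',im,.039,.62,.77,.03,.21,4000)); save('pics/cupc.png',rect('top',im,.057,.40,.52,.36,.52,4000))
```

```text
frontstripL [0.499 0.2   0.119] [-0.2  0. ]
frontstripR [0.501 0.117 0.12 ] [-0.9  0.2]
rearL [0.532 0.198 0.119] [-0.9  0.2]
rearR [0.534 0.117 0.115] [-0.3  0.1]
rearpieceL [0.619 0.181 0.092] [-1.4  0.3]
rearpieceR [0.616 0.134 0.101] [ 0.1 -0. ]
ball R [0.424 0.106 0.122] [-5.2  0.8]
tin ctr [0.691 0.138 0.038] [-0.2  0.1]
cup rim [0.464 0.429 0.054] [ 0.2 -0. ]
railR [0.635 0.064 0.035] [-0.1  0. ]
ring [0.642 0.309 0.035] [-0.5  0.1]
a [0.4649 0.0932 0.028 ]
b [ 0.4843 -0.0047  0.028 ]
c [ 0.4346 -0.0123  0.028 ]
d [0.4162 0.0831 0.028 ]
[[ 0.     0.324  0.946]
 [ 0.     0.946 -0.324]
 [-1.     0.    -0.   ]]
top [0.37628994 0.34187722 0.97902519]
scene [-0.0495462  -0.01793927  0.75707042]
```

View pics/tinc.png

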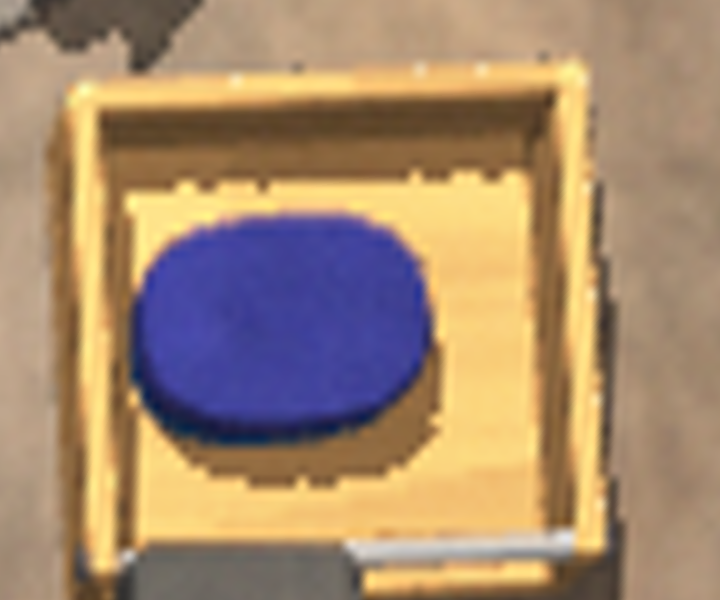

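View pics/cupc.png

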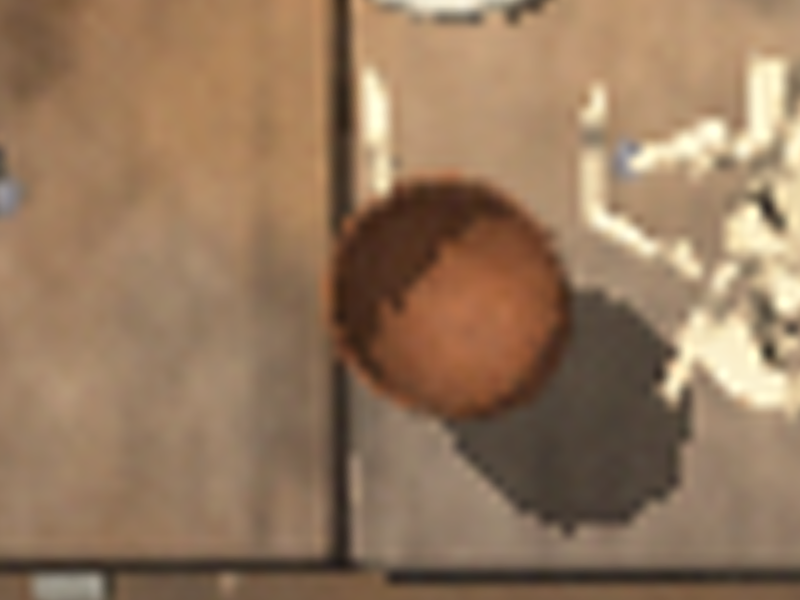

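```bash
cat >> h.py <<'E'
def plan(targets,start=None,vmax=45,wmax=9.5):
    """targets: list of (x,y,z,heading_deg[,vmax]); prints rows (tool frame mm, deg about x)"""
    s=robot.sense(); p=np.array(s['position']) ; Rm=R.from_rotvec(s['eef_rot']).as_matrix()
    h=np.degrees(np.arctan2(Rm[1,1],Rm[0,1]))
    if start is not None: p=np.array(start[:3],float); h=start[3]
    print('at',np.round(s['position'],4),'head',round(h,2),'tilt',np.round(Rm[:,0],4),'t',s['clock'])
    rows=[]
    for t in targets:
        v=t[4] if len(t)>4 else vmax
        d=(np.array(t[:3])-p)*1000; dh=t[3]-h
        n=max(1,int(np.ceil(max(np.linalg.norm(d)/v,abs(dh)/wmax))))
        for i in range(n):
            a=np.radians(h); y=np.array([np.cos(a),np.sin(a),0]); x=np.array([0,0,-1.]); z=np.cross(x,y)
            q=d/n
            rows.append({"delta_pos":[round(float(q@x),1),round(float(q@y),1),round(float(q@z),1)],"delta_rot":[round(-dh/n,2),0,0]}); h+=dh/n
        rows.append('--'); p=np.array(t[:3])
    import json
    for r in rows: print(r if r=='--' else json.dumps(r)+',')
E
python3 - <<'E'
from h import *
plan([(.461,.430,.20,0),(.461,.430,.10,0)])
E
```

```text
at [0.1862 0.544  0.2313] head 71.1 tilt [ 0.e+00  1.e-04 -1.e+00] t 1.15
{"delta_pos": [3.9, -2.4, 37.1], "delta_rot": [8.89, 0, 0]},
{"delta_pos": [3.9, 3.4, 37.0], "delta_rot": [8.89, 0, 0]},
{"delta_pos": [3.9, 9.1, 36.1], "delta_rot": [8.89, 0, 0]},
{"delta_pos": [3.9, 14.5, 34.2], "delta_rot": [8.89, 0, 0]},
{"delta_pos": [3.9, 19.7, 31.6], "delta_rot": [8.89, 0, 0]},
{"delta_pos": [3.9, 24.3, 28.2], "delta_rot": [8.89, 0, 0]},
{"delta_pos": [3.9, 28.4, 24.1], "delta_rot": [8.89, 0, 0]},
{"delta_pos": [3.9, 31.7, 19.4], "delta_rot": [8.89, 0, 0]},
--
{"delta_pos": [33.3, 0.0, 0.0], "delta_rot": [0.0, 0, 0]},
{"delta_pos": [33.3, 0.0, 0.0], "delta_rot": [0.0, 0, 0]},
{"delta_pos": [33.3, 0.0, 0.0], "delta_rot": [0.0, 0, 0]},
--
```

Candidates, in native top-view pixels:

| Thing | Chosen | Rejected |
|---|---|---|
| Egg cup | (225,223), front | (309,42), back, fixed |
| Tape measure | (277,154), 86 mm long | (128,217), 64 mm; (43,43), far left |
| Sanding block | (385,228), tan | (215,144), grey-topped |
| Tin | (343,133), in the rack | (100,10), back |

The close crops confirm these choices.

Request:
{"op": "send_rows", "data": {
  "deltas": [
    {"delta_pos": [4, -2.4, 37], "delta_rot": [8.9, 0, 0]},
    {"delta_pos": [4, 3.4, 37], "delta_rot": [8.9, 0, 0]},
    {"delta_pos": [4, 9.1, 36.1], "delta_rot": [8.9, 0, 0]},
    {"delta_pos": [4, 14.5, 34.2], "delta_rot": [8.9, 0, 0]},
    {"delta_pos": [4, 19.7, 31.6], "delta_rot": [8.9, 0, 0]},
    {"delta_pos": [4, 24.3, 28.2], "delta_rot": [8.9, 0, 0]},
    {"delta_pos": [4, 28.4, 24.1], "delta_rot": [8.9, 0, 0]},
    {"delta_pos": [4, 31.7, 19.4], "delta_rot": [8.8, 0, 0]},
    {"delta_pos": [30, 0, 0], "delta_rot": [0, 0, 0]},
    {"delta_pos": [30, 0, 0], "delta_rot": [0, 0, 0]},
    {"delta_pos": [0, 0, 0], "delta_rot": [0, 0, 0]}
  ],
  "jaw": 1,
  "newtons": 25
}}

```text
clock: 2.52
position: [0.4591, 0.4284, 0.1364]
eef_rot: [1.205, 1.211, -1.215]
force: [-0.7, -0.1, -0.3]
finger_gap: 0.0853
```

Run:
```python
from h import *
s=robot.sense(); w=robot.snapshot('wrist'); save('pics/w1.png',w)
plan([(.461,.4298,.10,0),(.461,.4298,.03,0,30)])
for d in robot.search_frame('wrist','egg_cup'): print(d['score'],np.round(d['point'],4))
for d in robot.cut_out('wrist','egg_cup'):
    ys,xs=np.nonzero(d['pixels']); print(d['score'],xs.min(),xs.max(),ys.min(),ys.max())
```

```text
at [0.4603 0.4293 0.1385] head 0.0 tilt [-0.002  -0.0013 -1.    ] t 2.575
{"delta_pos": [38.5, 0.7, -0.5], "delta_rot": [0.0, 0, 0]},
--
{"delta_pos": [23.3, 0.0, 0.0], "delta_rot": [-0.0, 0, 0]},
{"delta_pos": [23.3, 0.0, 0.0], "delta_rot": [-0.0, 0, 0]},
{"delta_pos": [23.3, 0.0, 0.0], "delta_rot": [-0.0, 0, 0]},
--
0.76 [0.4652 0.4294 0.0421]
0.92 224 282 152 220
```

View pics/w1.png

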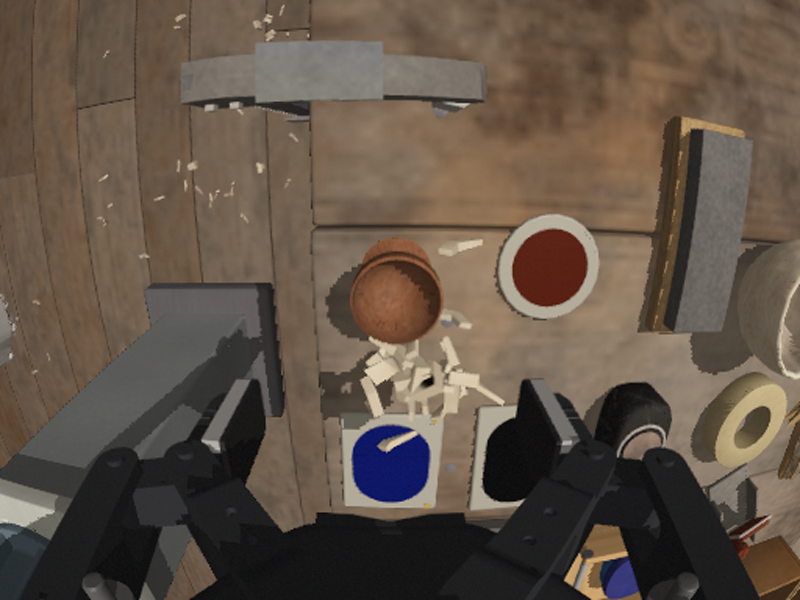

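Run:
```python
from h import *
f=512/800
for n,u,v,z in [('cup',396,302,.057),('cuppad',549.5,266.5,.005),('tinpad',391,463,.005)]: print(n,np.round(wray(u*f,v*f,z),4))
```

```text
cup [0.4657 0.4316 0.057 ]
cuppad [0.5662 0.437  0.005 ]
tinpad [0.4633 0.2822 0.005 ]
```

Request:
{"op": "send_rows", "data": {
  "deltas": [
    {"delta_pos": [40, 2.5, -0.5], "delta_rot": [0, 0, 0]},
    {"delta_pos": [35, 0, 0], "delta_rot": [0, 0, 0]},
    {"delta_pos": [24, 0, 0], "delta_rot": [0, 0, 0]},
    {"delta_pos": [12, 0, 0], "delta_rot": [0, 0, 0]},
    {"delta_pos": [0, 0, 0], "delta_rot": [0, 0, 0]},
    {"delta_pos": [0, 0, 0], "delta_rot": [0, 0, 0]}
  ]
}}

```text
clock: 3.42
position: [0.4644, 0.431, 0.03]
eef_rot: [1.211, 1.209, -1.207]
force: [-0.3, 0.1, -0.6]
finger_gap: 0.0854
```

Run:
```python
from h import *
w=robot.snapshot('wrist'); save('pics/w2.png',w)
t=robot.snapshot('top'); save('pics/t2.png',t,(180,130,320,260))
plan([(.461,.4298,.10,0)])
```

```text
at [0.4643 0.4309 0.0299] head 0.01 tilt [ 0.0022  0.0013 -1.    ] t 3.525
{"delta_pos": [-35.1, -1.6, 0.5], "delta_rot": [0.0, 0, 0]},
{"delta_pos": [-35.1, -1.6, 0.5], "delta_rot": [0.0, 0, 0]},
--
```

View pics/w2.png

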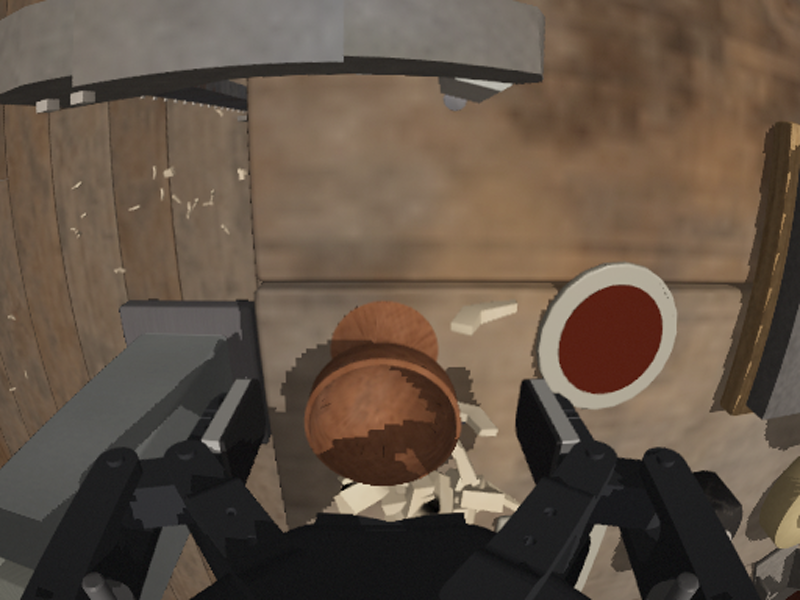

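View pics/t2.png

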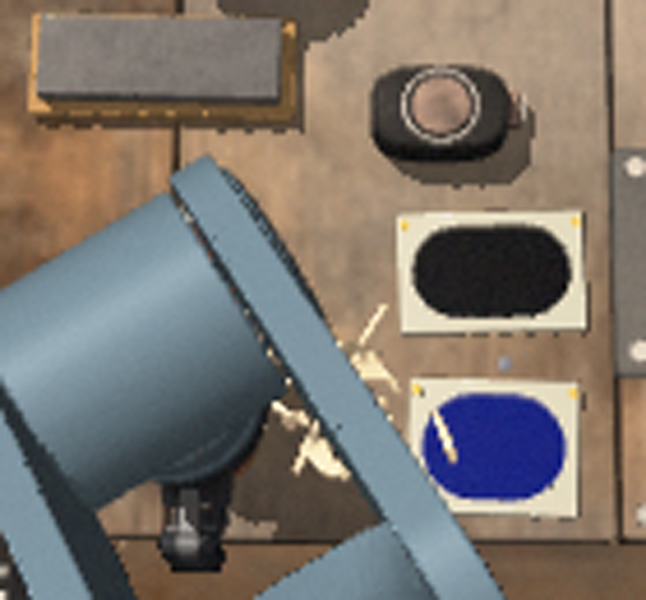

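Run:
```python
from h import *
f=512/800
for n,u,v,z in [('cup',383,414,.057),('cuppad',608,334,.005)]: print(n,np.round(wray(u*f,v*f,z),4))
```

```text
cup [0.463  0.4366 0.057 ]
cuppad [0.5586 0.4382 0.005 ]
```

Request:
{"op": "send_rows", "data": {
  "deltas": [
    {"delta_pos": [1.5, 0, 0], "delta_rot": [0, 0, 0]},
    {"delta_pos": [0, 0, 0], "delta_rot": [0, 0, 0]},
    {"delta_pos": [0, 0, 0], "delta_rot": [0, 0, 0]},
    {"delta_pos": [0, 0, 0], "delta_rot": [0, 0, 0]},
    {"delta_pos": [0, 0, 0], "delta_rot": [0, 0, 0]},
    {"delta_pos": [0, 0, 0], "delta_rot": [0, 0, 0]}
  ],
  "jaw": 0.3,
  "newtons": 25
}}

```text
clock: 4.28
position: [0.4636, 0.4303, 0.0271]
eef_rot: [1.21, 1.209, -1.209]
force: [-0.1, 0.3, 5.3]
finger_gap: 0.0465
```

Request:
{"op": "send_rows", "data": {
  "deltas": [
    {"delta_pos": [-20, 0, 0], "delta_rot": [0, 0, 0]},
    {"delta_pos": [-20, 32, -2], "delta_rot": [0, 0, 0]},
    {"delta_pos": [0, 32, -1.5], "delta_rot": [0, 0, 0]},
    {"delta_pos": [0, 32, -1.5], "delta_rot": [0, 0, 0]},
    {"delta_pos": [15, 0, 0], "delta_rot": [0, 0, 0]},
    {"delta_pos": [0, 0, 0], "delta_rot": [0, 0, 0]},
    {"delta_pos": [0, 0, 0], "delta_rot": [0, 0, 0]}
  ]
}}

```text
clock: 5.15
position: [0.5578, 0.4352, 0.0513]
eef_rot: [1.207, 1.21, -1.21]
force: [-0.5, -0.1, 0.8]
finger_gap: 0.0462
```

Run:
```python
from h import *
w=robot.snapshot('wrist'); save('pics/w3.png',w)
t=robot.snapshot('scene'); save('pics/s3.png',t,(190,140,310,230))
plan([(.5597,.436,.034,0)])
```

```text
at [0.5586 0.4355 0.0521] head 0.05 tilt [-2.e-04 -0.e+00 -1.e+00] t 5.25
{"delta_pos": [18.1, 1.1, -0.5], "delta_rot": [0.05, 0, 0]},
--
```

View pics/w3.png

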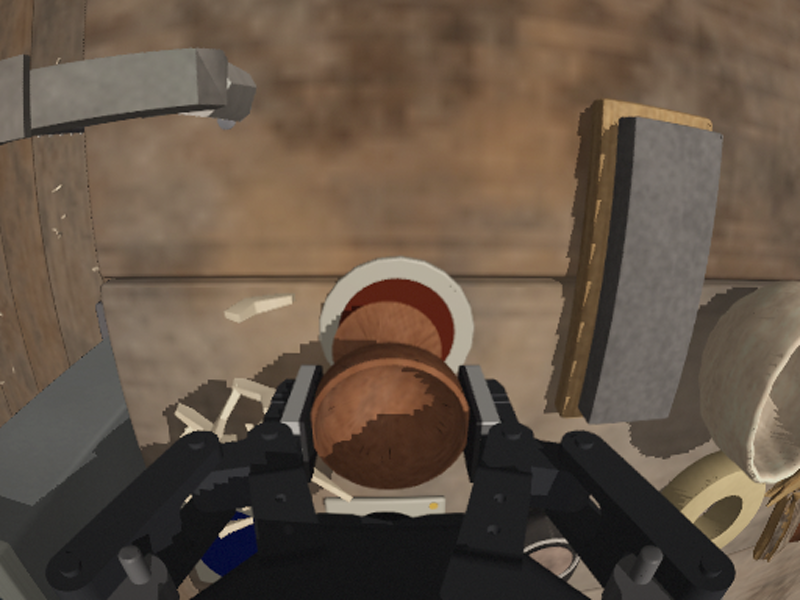

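View pics/s3.png

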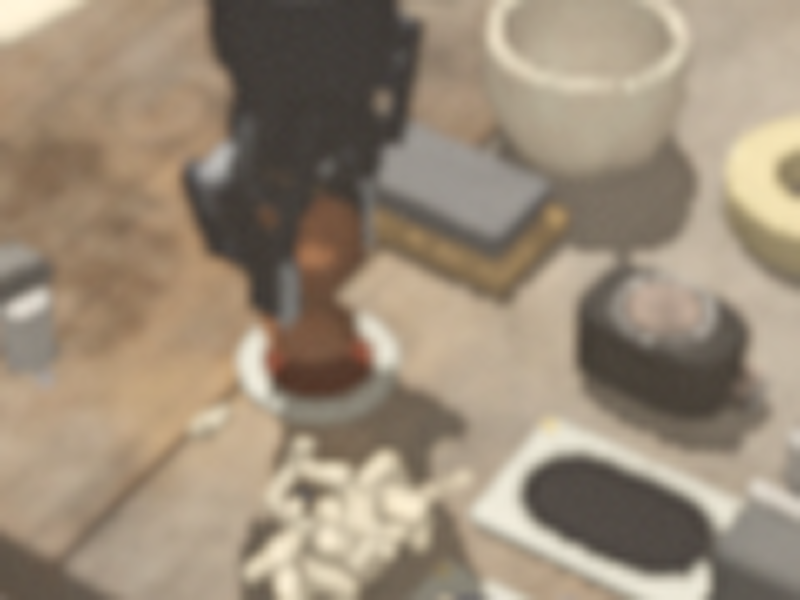

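Run:
```python
from h import *
f=512/800
S=lambda p,r:dict(position=np.array(p),eef_rot=np.array(r))
s1=S([.4591,.4284,.1364],[1.205,1.211,-1.215]); s2=S([.4644,.431,.03],[1.211,1.209,-1.207]); s3=S([.5578,.4352,.0513],[1.207,1.21,-1.21])
for n,s,u,v,z in [('cup1',s1,396,302,.057),('pad1',s1,549.5,266.5,.005),('cup2',s2,383,414,.057),('pad2',s2,608,334,.005),('pad3',s3,397,330,.005),('cup3',s3,391,415,.081),('foot3',s3,387,354,.024)]: print(n,np.round(wray(u*f,v*f,z,s),4))
for s in (s1,s2,s3): print(R.from_rotvec(s['eef_rot']).as_matrix().round(4).tolist())
w=cv2.imread('pics/w3.png'); cv2.imwrite('pics/w3c.png',cv2.resize(w[240:520,240:540],None,fx=2.6,fy=2.1))
```

```text
cup1 [0.4626 0.431  0.057 ]
pad1 [0.5609 0.4359 0.005 ]
cup2 [0.4631 0.4367 0.057 ]
pad2 [0.5588 0.4383 0.005 ]
pad3 [0.5617 0.4367 0.005 ]
cup3 [0.5589 0.4424 0.081 ]
foot3 [0.5574 0.4342 0.024 ]
[[-0.0055, 1.0, -0.0006], [-0.0027, -0.0006, -1.0], [-1.0, -0.0055, 0.0027]]
[[0.0019, 1.0, 0.0002], [0.0015, 0.0002, -1.0], [-1.0, 0.0019, -0.0015]]
[[-0.0015, 1.0, 0.001], [-0.001, 0.001, -1.0], [-1.0, -0.0015, 0.001]]
```

View pics/w3c.png

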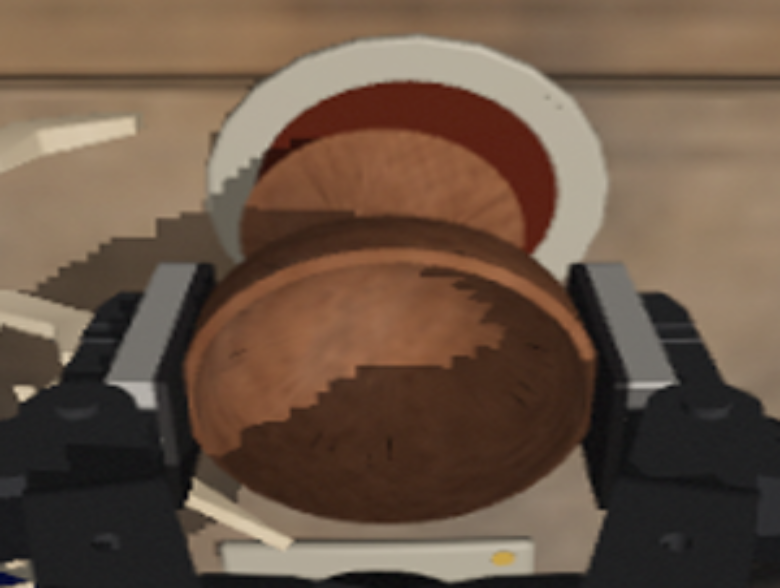

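Request:
{"op": "send_rows", "data": {
  "deltas": [
    {"delta_pos": [12, 2, -0.5], "delta_rot": [0, 0, 0]},
    {"delta_pos": [5, 0, 0], "delta_rot": [0, 0, 0]},
    {"delta_pos": [2.5, 0, 0], "delta_rot": [0, 0, 0]},
    {"delta_pos": [0, 0, 0], "delta_rot": [0, 0, 0]},
    {"delta_pos": [0, 0, 0], "delta_rot": [0, 0, 0]}
  ]
}}

```text
clock: 5.88
position: [0.5613, 0.4357, 0.0322]
eef_rot: [1.209, 1.209, -1.209]
force: [-0.5, 0.1, 1.1]
finger_gap: 0.0464
```

Request:
{"op": "send_rows", "data": {
  "deltas": [
    {"delta_pos": [0.5, 0, 0], "delta_rot": [0, 0, 0]},
    {"delta_pos": [0, 0, 0], "delta_rot": [0, 0, 0]},
    {"delta_pos": [0, 0, 0], "delta_rot": [0, 0, 0]}
  ],
  "jaw": 1
}}

```text
clock: 6.25
position: [0.5614, 0.4356, 0.0317]
eef_rot: [1.209, 1.209, -1.209]
force: [-0.4, 0.2, 0.1]
finger_gap: 0.0853
```

Run:
```python
from h import *
s=robot.sense()
w=robot.snapshot('wrist'); save('pics/w4.png',w)
print(s['position'],s['finger_gap'])
```

```text
[0.56139791 0.43564676 0.03172278] 0.08532147327044556
```

View pics/w4.png

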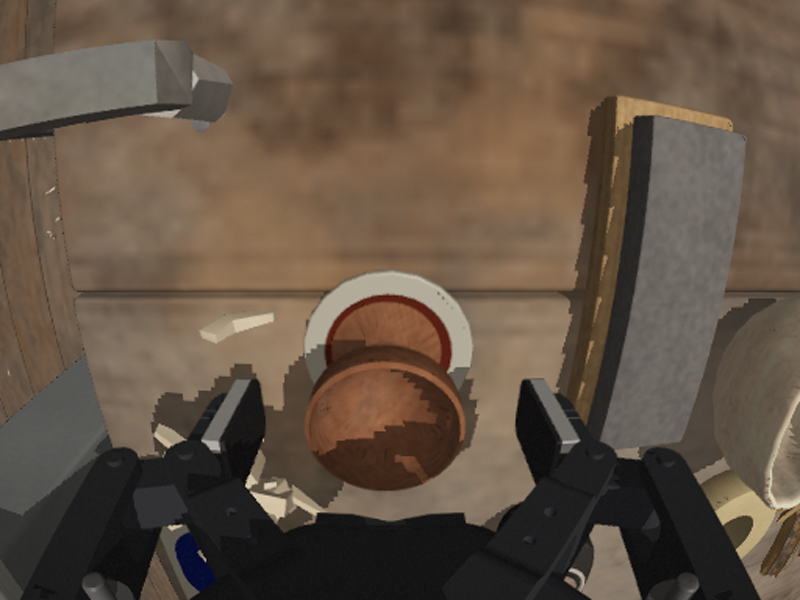

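Run:
```python
from h import *
plan([(.561,.436,.11,0),(.451,.041,.17,11,48),(.451,.041,.13,11,48)],start=(.5615,.4357,.0317,0))
```

```text
at [0.5614 0.4357 0.0318] head 0 tilt [ 1.e-04  0.e+00 -1.e+00] t 6.3
{"delta_pos": [-39.2, -0.2, -0.2], "delta_rot": [0.0, 0, 0]},
{"delta_pos": [-39.2, -0.2, -0.2], "delta_rot": [0.0, 0, 0]},
--
{"delta_pos": [-6.7, -12.2, 43.9], "delta_rot": [-1.22, 0, 0]},
{"delta_pos": [-6.7, -13.2, 43.6], "delta_rot": [-1.22, 0, 0]},
{"delta_pos": [-6.7, -14.1, 43.3], "delta_rot": [-1.22, 0, 0]},
{"delta_pos": [-6.7, -15.0, 43.0], "delta_rot": [-1.22, 0, 0]},
{"delta_pos": [-6.7, -15.9, 42.7], "delta_rot": [-1.22, 0, 0]},
{"delta_pos": [-6.7, -16.8, 42.3], "delta_rot": [-1.22, 0, 0]},
{"delta_pos": [-6.7, -17.7, 42.0], "delta_rot": [-1.22, 0, 0]},
{"delta_pos": [-6.7, -18.6, 41.6], "delta_rot": [-1.22, 0, 0]},
{"delta_pos": [-6.7, -19.5, 41.2], "delta_rot": [-1.22, 0, 0]},
--
{"delta_pos": [40.0, 0.0, 0.0], "delta_rot": [-0.0, 0, 0]},
--
```

Request:
{"op": "send_rows", "data": {
  "deltas": [
    {"delta_pos": [-50, 0, 0], "delta_rot": [0, 0, 0]},
    {"delta_pos": [-50, 0, 0], "delta_rot": [0, 0, 0]},
    {"delta_pos": [-7, -12.2, 43.9], "delta_rot": [-1.2, 0, 0]},
    {"delta_pos": [-7, -13.2, 43.6], "delta_rot": [-1.2, 0, 0]},
    {"delta_pos": [-7, -14.1, 43.3], "delta_rot": [-1.2, 0, 0]},
    {"delta_pos": [-7, -15, 43], "delta_rot": [-1.2, 0, 0]},
    {"delta_pos": [-7, -15.9, 42.7], "delta_rot": [-1.2, 0, 0]},
    {"delta_pos": [-7, -16.8, 42.3], "delta_rot": [-1.2, 0, 0]},
    {"delta_pos": [0, -17.7, 42], "delta_rot": [-1.2, 0, 0]},
    {"delta_pos": [0, -18.6, 41.6], "delta_rot": [-1.3, 0, 0]},
    {"delta_pos": [10, -19.5, 41.2], "delta_rot": [-1.3, 0, 0]},
    {"delta_pos": [35, 0, 0], "delta_rot": [0, 0, 0]}
  ]
}}

```text
clock: 7.8
position: [0.4525, 0.0381, 0.1305]
eef_rot: [1.07, 1.287, -1.066]
force: [0.8, -0.3, -0.5]
finger_gap: 0.0855
```

Request:
{"op": "send_rows", "data": {
  "deltas": [
    {"delta_pos": [0, 0, 0], "delta_rot": [0, 0, 0]},
    {"delta_pos": [0, 0, 0], "delta_rot": [0, 0, 0]}
  ]
}}

```text
clock: 8.05
position: [0.4515, 0.0411, 0.1297]
eef_rot: [1.066, 1.293, -1.066]
force: [-0.2, -0.4, 0.5]
finger_gap: 0.0854
```

Run:
```python
from h import *
s=robot.sense()
w=robot.snapshot('wrist'); save('pics/w5.png',w); np.save('s5.npy',s,allow_pickle=True)
t=robot.snapshot('top'); np.save('t5.npy',t); r=rect('top',t,.005,.50,.62,.36,.52,5000); save('pics/t5.png',r)
plan([(.451,.041,.05,11)])
```

```text
at [0.4519 0.0412 0.1301] head 11.07 tilt [ 2.1e-03 -4.0e-04 -1.0e+00] t 8.15
{"delta_pos": [40.1, -0.5, 0.0], "delta_rot": [0.03, 0, 0]},
{"delta_pos": [40.1, -0.5, 0.0], "delta_rot": [0.03, 0, 0]},
--
```

View pics/w5.png

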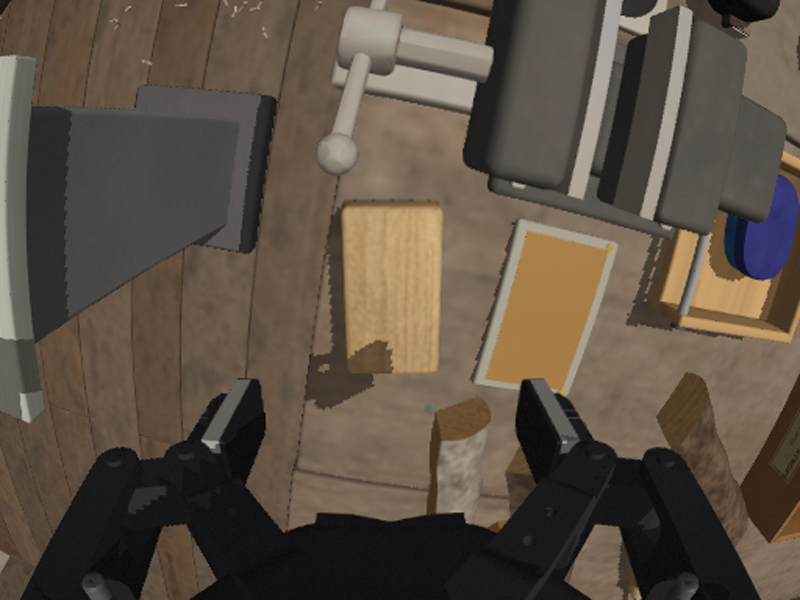

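View pics/t5.png

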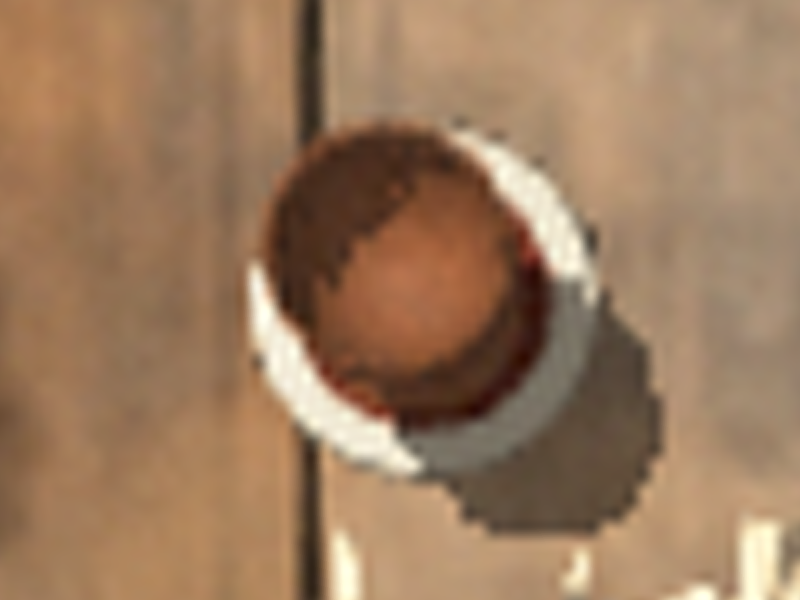

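Run:
```python
from h import *
s=np.load('s5.npy',allow_pickle=True).item(); f=512/800
P=[wray(u*f,v*f,.028,s) for u,v in [(343,203),(441,205),(439,373),(347,373)]]
for p in P: print(p.round(4))
print('c',np.mean(P,0).round(4),'yaw',[np.degrees(np.arctan2(-(a-b)[0],(a-b)[1])).round(1) for a,b in ((P[0],P[3]),(P[1],P[2]))])
Q=[wray(u*f,v*f,.005,s) for u,v in [(518,219),(617,243),(568,393),(475,383)]]
for p in Q: print(p.round(4))
print('pad',np.mean(Q,0).round(4))
for a,b in ((Q[0],Q[3]),(Q[1],Q[2])): print(np.degrees(np.arctan2(-(a-b)[0],(a-b)[1])).round(1))
```

```text
[0.4186 0.086  0.028 ]
[0.4698 0.0948 0.028 ]
[ 0.4911 -0.0029  0.028 ]
[ 0.4369 -0.0133  0.028 ]
c [0.4541 0.0411 0.028 ] yaw [np.float64(10.5), np.float64(12.3)]
[0.5203 0.0939 0.005 ]
[0.5905 0.0943 0.005 ]
[ 0.5919 -0.0159  0.005 ]
[ 0.522 -0.018  0.005]
pad [0.5562 0.0386 0.005 ]
0.9
0.7
```

Request:
{"op": "send_rows", "data": {
  "deltas": [
    {"delta_pos": [40, 0.6, 0], "delta_rot": [0, 0, 0]},
    {"delta_pos": [40, 0, 0], "delta_rot": [0, 0, 0]},
    {"delta_pos": [20, 0, 0], "delta_rot": [0, 0, 0]},
    {"delta_pos": [0, 0, 0], "delta_rot": [0, 0, 0]}
  ]
}}

```text
clock: 8.65
position: [0.4509, 0.0416, 0.0282]
eef_rot: [1.065, 1.296, -1.067]
force: [-0.7, -0.2, 0.2]
finger_gap: 0.0854
```

Request:
{"op": "send_rows", "data": {
  "deltas": [
    {"delta_pos": [13, 0, 0], "delta_rot": [0, 0, 0]},
    {"delta_pos": [6, 0, 0], "delta_rot": [0, 0, 0]},
    {"delta_pos": [0, 0, 0], "delta_rot": [0, 0, 0]}
  ]
}}

```text
clock: 9.02
position: [0.4514, 0.0411, 0.0097]
eef_rot: [1.066, 1.294, -1.067]
force: [0.9, -0.3, -1.0]
finger_gap: 0.0852
```

Request:
{"op": "send_rows", "data": {
  "deltas": [
    {"delta_pos": [0, 0, 0], "delta_rot": [0, 0, 0]},
    {"delta_pos": [0, 0, 0], "delta_rot": [0, 0, 0]},
    {"delta_pos": [0, 0, 0], "delta_rot": [0, 0, 0]},
    {"delta_pos": [0, 0, 0], "delta_rot": [0, 0, 0]},
    {"delta_pos": [0, 0, 0], "delta_rot": [0, 0, 0]}
  ],
  "jaw": 0.4,
  "newtons": 35
}}

```text
clock: 9.65
position: [0.4519, 0.0409, 0.0104]
eef_rot: [1.067, 1.293, -1.066]
force: [-1.4, 0.3, 6.4]
finger_gap: 0.0546
```

Run:
```python
from h import *
plan([(.452,.041,.08,11.05),(.5553,.0385,.08,0.5),(.5553,.0385,.035,0.5)],start=(.452,.041,.0104,11.05))
```

```text
at [0.4519 0.0409 0.0104] head 11.05 tilt [ 9.e-04 -2.e-04 -1.e+00] t 9.65
{"delta_pos": [-34.8, 0.0, 0.0], "delta_rot": [-0.0, 0, 0]},
{"delta_pos": [-34.8, 0.0, 0.0], "delta_rot": [-0.0, 0, 0]},
--
{"delta_pos": [0.0, 33.6, 7.4], "delta_rot": [3.52, 0, 0]},
{"delta_pos": [0.0, 34.0, 5.3], "delta_rot": [3.52, 0, 0]},
{"delta_pos": [0.0, 34.3, 3.2], "delta_rot": [3.52, 0, 0]},
--
{"delta_pos": [45.0, 0.0, 0.0], "delta_rot": [-0.0, 0, 0]},
--
```

Request:
{"op": "send_rows", "data": {
  "deltas": [
    {"delta_pos": [-35, 0, 0], "delta_rot": [0, 0, 0]},
    {"delta_pos": [-35, 0, 0], "delta_rot": [0, 0, 0]},
    {"delta_pos": [0, 33.6, 7.4], "delta_rot": [3.5, 0, 0]},
    {"delta_pos": [0, 34, 5.3], "delta_rot": [3.5, 0, 0]},
    {"delta_pos": [0, 34.3, 3.2], "delta_rot": [3.5, 0, 0]},
    {"delta_pos": [30, 0, 0], "delta_rot": [0, 0, 0]},
    {"delta_pos": [10, 0, 0], "delta_rot": [0, 0, 0]},
    {"delta_pos": [0, 0, 0], "delta_rot": [0, 0, 0]},
    {"delta_pos": [0, 0, 0], "delta_rot": [0, 0, 0]}
  ]
}}

```text
clock: 10.78
position: [0.555, 0.0385, 0.0405]
eef_rot: [1.203, 1.213, -1.202]
force: [-0.1, -0.2, -0.7]
finger_gap: 0.0547
```

Run:
```python
from h import *
s=robot.sense()
w=robot.snapshot('wrist'); save('pics/w6.png',w); np.save('s6.npy',s,allow_pickle=True)
plan([(.5553,.0385,.0155,0.5)])
```

```text
at [0.5553 0.0384 0.0408] head 0.5 tilt [ 1.6e-03 -2.0e-04 -1.0e+00] t 10.825
{"delta_pos": [25.3, 0.0, -0.1], "delta_rot": [0.0, 0, 0]},
--
```

View pics/w6.png

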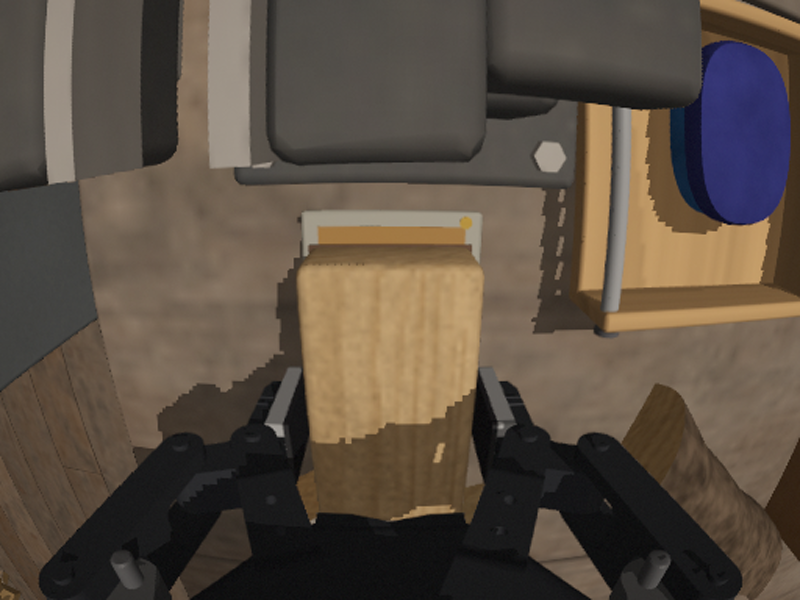

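Run:
```python
from h import *
s=np.load('s6.npy',allow_pickle=True).item(); f=512/800
w=cv2.imread('pics/w6.png'); cv2.imwrite('pics/w6c.png',cv2.resize(w[190:300,280:500],None,fx=3.5,fy=3.5))
for n,u,v,z in [('blkbot',390,244,.0304),('blktop',390,262,.0584),('inlay',391.5,226,.005),('padback',392,212,.005),('botL',309,246,.0304),('botR',473,246,.0304),('padL',302,240,.005),('padR',482,240,.005)]: print(n,wray(u*f,v*f,z,s).round(4))
```

```text
blkbot [0.5555 0.0871 0.0304]
blktop [0.5554 0.0882 0.0584]
inlay [0.5561 0.0886 0.005 ]
padback [0.5562 0.0942 0.005 ]
botL [0.5278 0.0864 0.0304]
botR [0.5838 0.0868 0.0304]
padL [0.5206 0.083  0.005 ]
padR [0.5922 0.0835 0.005 ]
```

View pics/w6c.png

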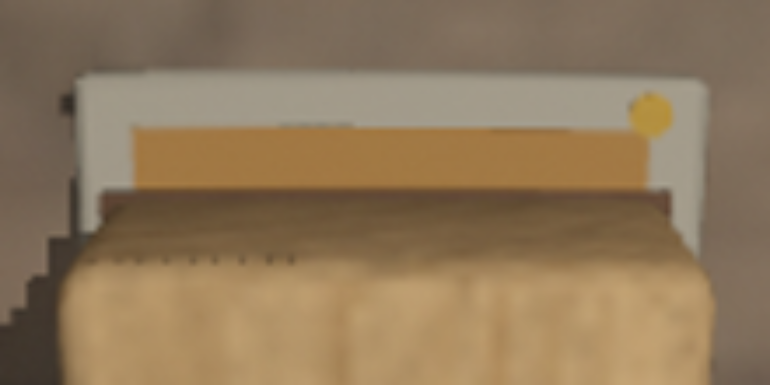

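Request:
{"op": "send_rows", "data": {
  "deltas": [
    {"delta_pos": [16, 0.4, 0], "delta_rot": [0.4, 0, 0]},
    {"delta_pos": [6, 0, 0], "delta_rot": [0, 0, 0]},
    {"delta_pos": [3, 0, 0], "delta_rot": [0, 0, 0]},
    {"delta_pos": [0, 0, 0], "delta_rot": [0, 0, 0]},
    {"delta_pos": [0, 0, 0], "delta_rot": [0, 0, 0]}
  ]
}}

```text
clock: 11.45
position: [0.5544, 0.0386, 0.0154]
eef_rot: [1.207, 1.212, -1.209]
force: [-6.4, 0.1, 10.9]
finger_gap: 0.0547
```

Request:
{"op": "send_rows", "data": {
  "deltas": [
    {"delta_pos": [0, 0, 0], "delta_rot": [0, 0, 0]},
    {"delta_pos": [0, 0, 0], "delta_rot": [0, 0, 0]},
    {"delta_pos": [0, 0, 0], "delta_rot": [0, 0, 0]}
  ],
  "jaw": 1
}}

```text
clock: 11.82
position: [0.5551, 0.0385, 0.0146]
eef_rot: [1.208, 1.21, -1.208]
force: [0.1, 0.3, 0.1]
finger_gap: 0.0855
```

Run:
```python
from h import *
s=robot.sense()
w=robot.snapshot('wrist'); save('pics/w7.png',w)
plan([(.555,.038,.15,0),(.641,.308,.18,0),(.641,.308,.13,0)])
```

```text
at [0.5551 0.0385 0.0146] head 0.1 tilt [-2.e-04  0.e+00 -1.e+00] t 11.875
{"delta_pos": [-33.8, -0.0, 0.1], "delta_rot": [0.03, 0, 0]},
{"delta_pos": [-33.8, -0.0, 0.1], "delta_rot": [0.03, 0, 0]},
{"delta_pos": [-33.8, -0.0, 0.1], "delta_rot": [0.03, 0, 0]},
{"delta_pos": [-33.8, -0.0, 0.1], "delta_rot": [0.03, 0, 0]},
--
{"delta_pos": [-4.3, 12.3, -38.6], "delta_rot": [-0.0, 0, 0]},
{"delta_pos": [-4.3, 12.3, -38.6], "delta_rot": [-0.0, 0, 0]},
{"delta_pos": [-4.3, 12.3, -38.6], "delta_rot": [-0.0, 0, 0]},
{"delta_pos": [-4.3, 12.3, -38.6], "delta_rot": [-0.0, 0, 0]},
{"delta_pos": [-4.3, 12.3, -38.6], "delta_rot": [-0.0, 0, 0]},
{"delta_pos": [-4.3, 12.3, -38.6], "delta_rot": [-0.0, 0, 0]},
{"delta_pos": [-4.3, 12.3, -38.6], "delta_rot": [-0.0, 0, 0]},
--
{"delta_pos": [25.0, 0.0, 0.0], "delta_rot": [-0.0, 0, 0]},
{"delta_pos": [25.0, 0.0, 0.0], "delta_rot": [-0.0, 0, 0]},
--
```

View pics/w7.png

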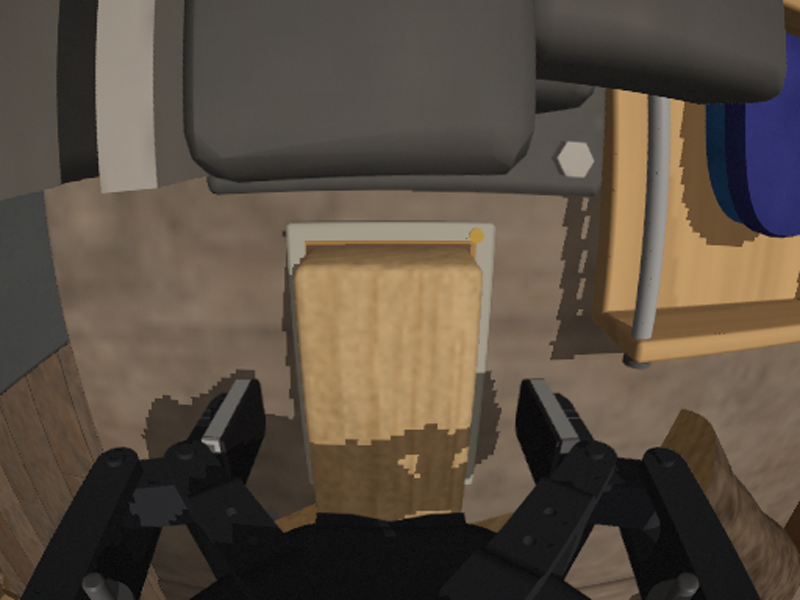

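Block sits on its inlay (its base spans columns 305–472, the inlay about 305–475). Next is the tape measure.

Request:
{"op": "send_rows", "data": {
  "deltas": [
    {"delta_pos": [-40, 0, 0], "delta_rot": [0, 0, 0]},
    {"delta_pos": [-50, 0, 0], "delta_rot": [0, 0, 0]},
    {"delta_pos": [-50, 0, 0], "delta_rot": [0, 0, 0]},
    {"delta_pos": [-10, 12.3, -38.5], "delta_rot": [0, 0, 0]},
    {"delta_pos": [-10, 12.3, -38.5], "delta_rot": [0, 0, 0]},
    {"delta_pos": [-5, 12.3, -38.5], "delta_rot": [0, 0, 0]},
    {"delta_pos": [0, 12.3, -38.5], "delta_rot": [0, 0, 0]},
    {"delta_pos": [5, 12.3, -38.5], "delta_rot": [0, 0, 0]},
    {"delta_pos": [20, 12.3, -38.5], "delta_rot": [0, 0, 0]},
    {"delta_pos": [35, 12.3, -38.5], "delta_rot": [0, 0, 0]},
    {"delta_pos": [0, 0, 0], "delta_rot": [0, 0, 0]},
    {"delta_pos": [0, 0, 0], "delta_rot": [0, 0, 0]}
  ]
}}

```text
clock: 13.38
position: [0.6407, 0.3079, 0.1198]
eef_rot: [1.207, 1.21, -1.208]
force: [-0.3, -0.1, 0.8]
finger_gap: 0.0856
```

Run:
```python
from h import *
s=robot.sense()
w=robot.snapshot('wrist'); save('pics/w8.png',w); np.save('s8.npy',s,allow_pickle=True)
t=robot.snapshot('top'); np.save('t8.npy',t); save('pics/t8.png',rect('top',t,.005,.49,.62,-.04,.12,5000))
plan([(.641,.308,.02,0)])
```

```text
at [0.6417 0.3074 0.1216] head 0.05 tilt [ 2.5e-03  4.0e-04 -1.0e+00] t 13.475
{"delta_pos": [33.9, -0.2, -0.2], "delta_rot": [0.02, 0, 0]},
{"delta_pos": [33.9, -0.2, -0.2], "delta_rot": [0.02, 0, 0]},
{"delta_pos": [33.9, -0.2, -0.2], "delta_rot": [0.02, 0, 0]},
--
```

View pics/w8.png

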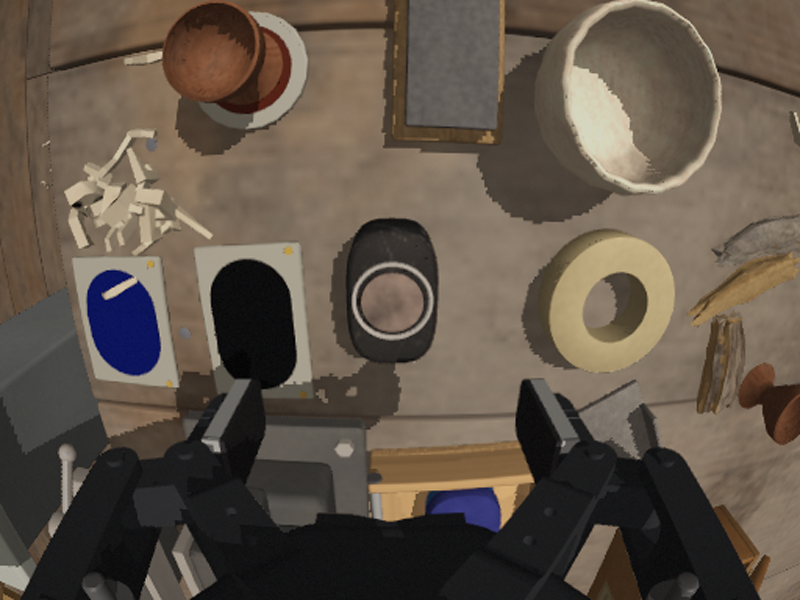

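View pics/t8.png

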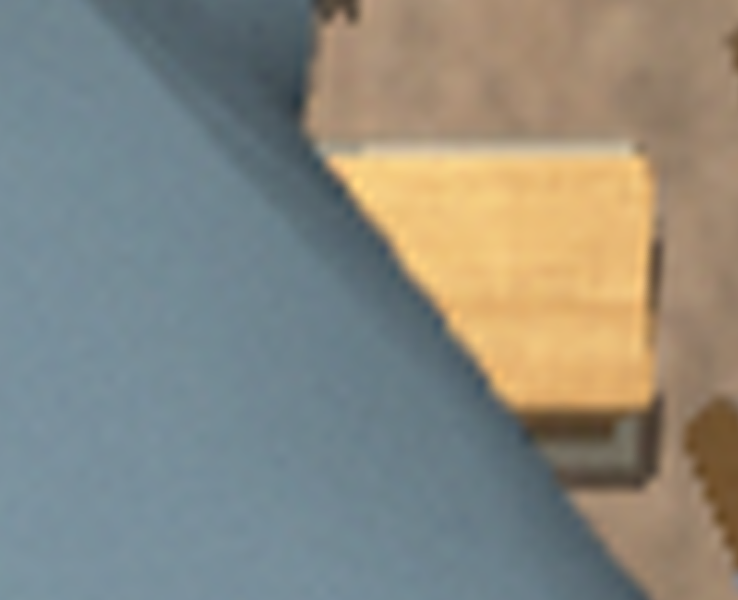

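Run:
```python
from h import *
s=np.load('s8.npy',allow_pickle=True).item(); f=512/800
w=cv2.imread('pics/w8.png'); cv2.imwrite('pics/w8c.png',cv2.resize(w[200:390,180:460],None,fx=2.8,fy=2.8))
for n,u,v,z in [('ring',393,300.5,.038),('L',348,300,.02),('R',437,300,.02),('top',392,218,.02),('bot',398,362,.02),('yellowL',548,300,.02),('yellowBotL',565,350,.02),
 ('bowl',545,130,.05),('tp1',195,247,.005),('tp2',301,242,.005),('tp3',313,396,.005),('tp_ins top',250,259,.005),('insbot',258,388,.005),('insL',213,320,.005),('insR',296,315,.005)]: print(n,wray(u*f,v*f,z,s).round(4))
```

```text
ring [0.6431 0.3106 0.038 ]
L [0.6182 0.3045 0.02  ]
R [0.6678 0.3045 0.02  ]
top [0.6426 0.3504 0.02  ]
bot [0.6463 0.2659 0.02  ]
yellowL [0.7329 0.3044 0.02  ]
yellowBotL [0.7484 0.2719 0.02  ]
bowl [0.7137 0.399  0.05  ]
tp1 [0.5239 0.3328 0.005 ]
tp2 [0.5905 0.3344 0.005 ]
tp3 [0.5915 0.2326 0.005 ]
tp_ins top [0.5589 0.3247 0.005 ]
insbot [0.5547 0.2374 0.005 ]
insL [0.5301 0.2855 0.005 ]
insR [0.5848 0.2894 0.005 ]
```

View pics/w8c.png

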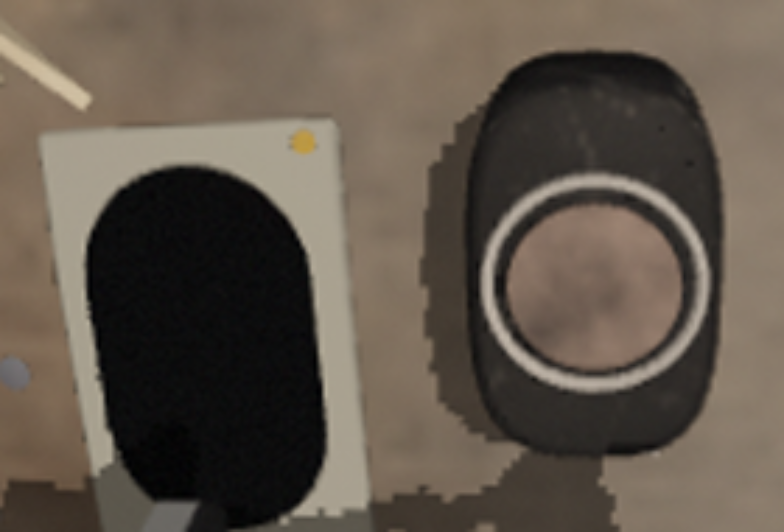

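Request:
{"op": "send_rows", "data": {
  "deltas": [
    {"delta_pos": [45, 1, 1], "delta_rot": [-1.5, 0, 0]},
    {"delta_pos": [40, 0, 0], "delta_rot": [0, 0, 0]},
    {"delta_pos": [16, 0, 0], "delta_rot": [0, 0, 0]},
    {"delta_pos": [6, 0, 0], "delta_rot": [0, 0, 0]},
    {"delta_pos": [0, 0, 0], "delta_rot": [0, 0, 0]},
    {"delta_pos": [0, 0, 0], "delta_rot": [0, 0, 0]}
  ]
}}

```text
clock: 14.22
position: [0.6431, 0.3076, 0.0149]
eef_rot: [1.191, 1.221, -1.186]
force: [-0.6, -0.3, 0.0]
finger_gap: 0.0853
```

Request:
{"op": "send_rows", "data": {
  "deltas": [
    {"delta_pos": [0, 0, 0], "delta_rot": [0, 0, 0]},
    {"delta_pos": [0, 0, 0], "delta_rot": [0, 0, 0]},
    {"delta_pos": [0, 0, 0], "delta_rot": [0, 0, 0]},
    {"delta_pos": [0, 0, 0], "delta_rot": [0, 0, 0]},
    {"delta_pos": [0, 0, 0], "delta_rot": [0, 0, 0]},
    {"delta_pos": [0, 0, 0], "delta_rot": [0, 0, 0]}
  ],
  "jaw": 0.3,
  "newtons": 45
}}

```text
clock: 14.98
position: [0.6422, 0.3074, 0.0136]
eef_rot: [1.189, 1.222, -1.188]
force: [-1.6, -0.7, 5.7]
finger_gap: 0.0458
```

Run:
```python
from h import *
s=robot.sense()
w=robot.snapshot('wrist'); save('pics/w9.png',w); np.save('s9.npy',s,allow_pickle=True)
plan([(.64,.308,.07,0)])
```

```text
at [0.6422 0.3074 0.0136] head 1.61 tilt [ 9.e-04  3.e-04 -1.e+00] t 15.025
{"delta_pos": [-28.2, -1.1, -0.3], "delta_rot": [0.81, 0, 0]},
{"delta_pos": [-28.2, -1.1, -0.3], "delta_rot": [0.81, 0, 0]},
--
```

View pics/w9.png

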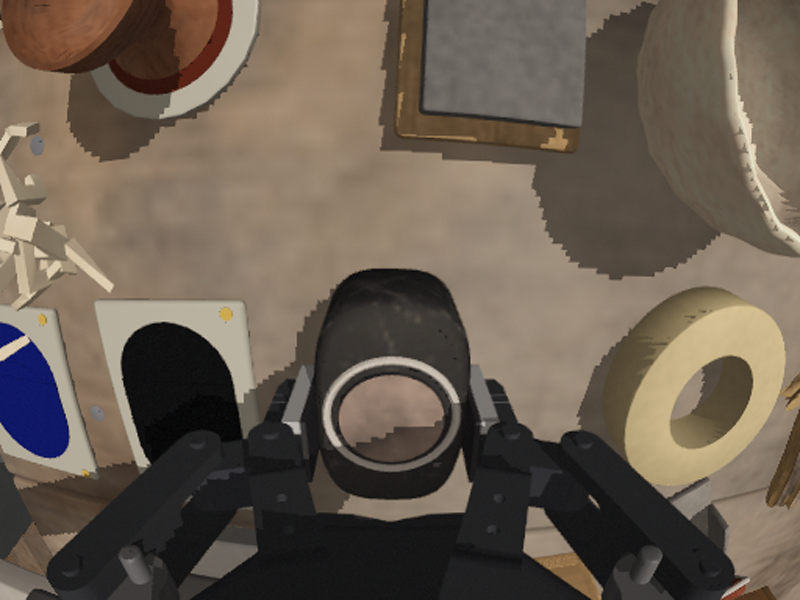

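Request:
{"op": "send_rows", "data": {
  "deltas": [
    {"delta_pos": [-30, 0, 0], "delta_rot": [0, 0, 0]},
    {"delta_pos": [-15, -29, 8.6], "delta_rot": [0.7, 0, 0]},
    {"delta_pos": [0, -29, 7.7], "delta_rot": [0.7, 0, 0]},
    {"delta_pos": [0, -28, 7.7], "delta_rot": [0, 0, 0]},
    {"delta_pos": [10, 0, 0], "delta_rot": [0, 0, 0]},
    {"delta_pos": [0, 0, 0], "delta_rot": [0, 0, 0]},
    {"delta_pos": [0, 0, 0], "delta_rot": [0, 0, 0]}
  ]
}}

```text
clock: 15.9
position: [0.5569, 0.2819, 0.0476]
eef_rot: [1.207, 1.211, -1.206]
force: [-0.1, -0.3, -2.1]
finger_gap: 0.0458
```

Run:
```python
from h import *
s=robot.sense()
w=robot.snapshot('wrist'); save('pics/w10.png',w); np.save('s10.npy',s,allow_pickle=True)
plan([(.556,.284,.0186,0)])
cv2.imwrite('pics/w10c.png',cv2.resize(w[:,:,::-1][150:330,180:340],None,fx=3.3,fy=3.3,interpolation=cv2.INTER_CUBIC))
```

```text
at [0.557  0.2819 0.0478] head 0.19 tilt [ 5.e-04  1.e-04 -1.e+00] t 15.95
{"delta_pos": [29.2, -1.0, -2.1], "delta_rot": [0.19, 0, 0]},
--
```

View pics/w10.png

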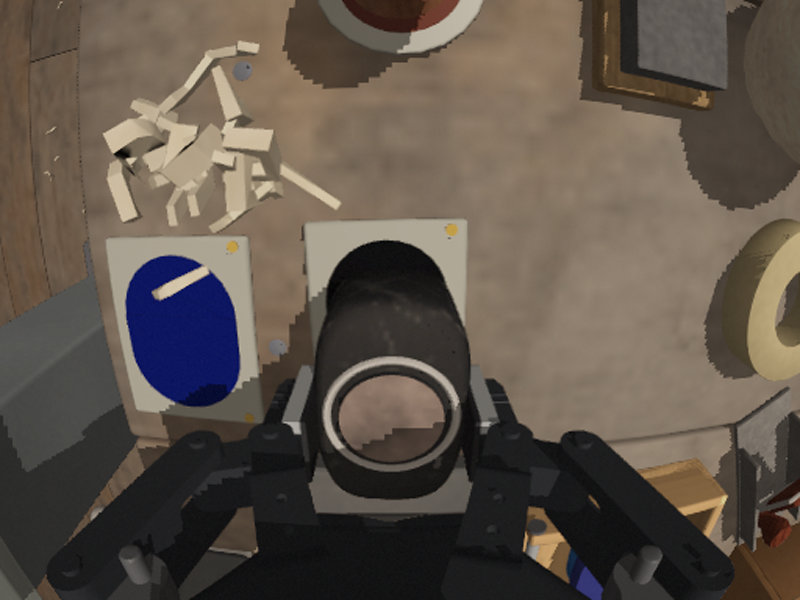

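View pics/w10c.png

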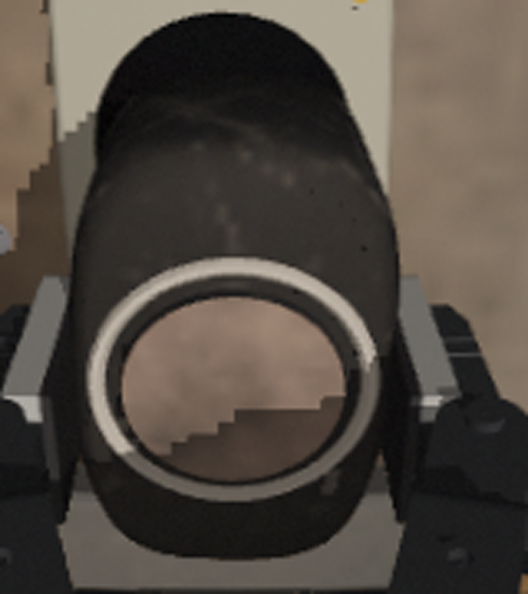

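Run:
```python
from h import *
s=np.load('s10.npy',allow_pickle=True).item(); f=512/800
for n,u,v,z in [('padtop',386,221,.005),('instop',387,241,.005),('padbot',386,514,.005),('ring',392,412,.072),('tapebot',392,498,.065),('tin chip',180,284,.005),('padTL',304,222,.005),('padTR',467,220,.005)]: print(n,wray(u*f,v*f,z,s).round(4))
```

```text
padtop [0.5561 0.3328 0.005 ]
instop [0.5565 0.3245 0.005 ]
padbot [0.5558 0.1728 0.005 ]
ring [0.5583 0.2866 0.072 ]
tapebot [0.5585 0.2435 0.065 ]
tin chip [0.4632 0.3061 0.005 ]
padTL [0.5225 0.3326 0.005 ]
padTR [0.5891 0.3335 0.005 ]
```

Request:
{"op": "send_rows", "data": {
  "deltas": [
    {"delta_pos": [18, -2, -1.5], "delta_rot": [0, 0, 0]},
    {"delta_pos": [7, 0, 0], "delta_rot": [0, 0, 0]},
    {"delta_pos": [3.5, 0, 0], "delta_rot": [0, 0, 0]},
    {"delta_pos": [0, 0, 0], "delta_rot": [0, 0, 0]},
    {"delta_pos": [0, 0, 0], "delta_rot": [0, 0, 0]}
  ]
}}

```text
clock: 16.58
position: [0.5543, 0.2834, 0.0192]
eef_rot: [1.207, 1.211, -1.206]
force: [-0.4, -0.2, -2.1]
finger_gap: 0.0458
```

Request:
{"op": "send_rows", "data": {
  "deltas": [
    {"delta_pos": [0, 0, 0], "delta_rot": [0, 0, 0]},
    {"delta_pos": [0, 0, 0], "delta_rot": [0, 0, 0]},
    {"delta_pos": [0, 0, 0], "delta_rot": [0, 0, 0]}
  ],
  "jaw": 1
}}

```text
clock: 16.95
position: [0.5544, 0.2834, 0.0195]
eef_rot: [1.207, 1.211, -1.206]
force: [0.4, -0.1, 0.7]
finger_gap: 0.0857
```

Run:
```python
from h import *
s=robot.sense()
w=robot.snapshot('wrist'); save('pics/w11.png',w); np.save('s11.npy',s,allow_pickle=True)
plan([(.556,.284,.16,0),(.69,.139,.19,4),(.69,.139,.13,4)])
```

```text
at [0.5543 0.2834 0.0195] head 0.2 tilt [ 4.e-04  1.e-04 -1.e+00] t 17.0
{"delta_pos": [-35.1, 0.4, -0.2], "delta_rot": [0.05, 0, 0]},
{"delta_pos": [-35.1, 0.4, -0.2], "delta_rot": [0.05, 0, 0]},
{"delta_pos": [-35.1, 0.4, -0.2], "delta_rot": [0.05, 0, 0]},
{"delta_pos": [-35.1, 0.4, -0.2], "delta_rot": [0.05, 0, 0]},
--
{"delta_pos": [-6.0, 26.8, 29.0], "delta_rot": [-0.8, 0, 0]},
{"delta_pos": [-6.0, 26.4, 29.4], "delta_rot": [-0.8, 0, 0]},
{"delta_pos": [-6.0, 26.0, 29.7], "delta_rot": [-0.8, 0, 0]},
{"delta_pos": [-6.0, 25.6, 30.1], "delta_rot": [-0.8, 0, 0]},
{"delta_pos": [-6.0, 25.1, 30.5], "delta_rot": [-0.8, 0, 0]},
--
{"delta_pos": [30.0, 0.0, 0.0], "delta_rot": [-0.0, 0, 0]},
{"delta_pos": [30.0, 0.0, 0.0], "delta_rot": [-0.0, 0, 0]},
--
```

View pics/w11.png

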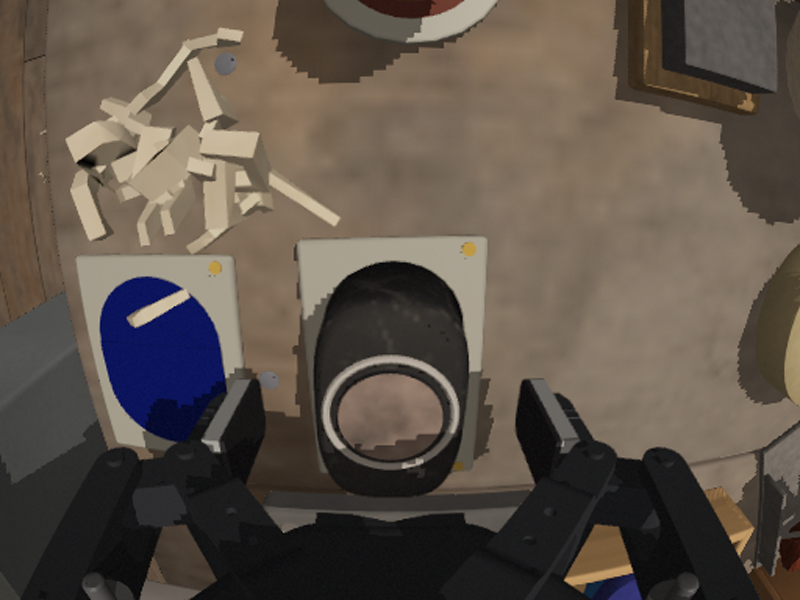

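Run:
```python
from h import *
s=np.load('s11.npy',allow_pickle=True).item(); f=512/800
for u,v in [(133,322),(188,293)]: print(wray(u*f,v*f,.006,s).round(4))
t=np.load('t8.npy'); 
im=np.load('top0.npy'); save('pics/chip.png',rect('top',im,.005,.41,.51,.22,.35,5000))
print([ray('top',*p,.006).round(4) for p in [(210+214/3.333,90+430/3.333),(210+226/3.333,90+466/3.333)]])
plan([(.556,.284,.12,0),(.458,.295,.10,40)])
```

```text
[0.4504 0.3007 0.006 ]
[0.4783 0.3132 0.006 ]
[array([0.4762, 0.3121, 0.006 ]), array([0.4492, 0.3032, 0.006 ])]
at [0.5543 0.2834 0.0195] head 0.2 tilt [ 4.e-04  1.e-04 -1.e+00] t 17.0
{"delta_pos": [-33.5, 0.6, -0.2], "delta_rot": [0.07, 0, 0]},
{"delta_pos": [-33.5, 0.6, -0.2], "delta_rot": [0.07, 0, 0]},
{"delta_pos": [-33.5, 0.6, -0.2], "delta_rot": [0.07, 0, 0]},
--
{"delta_pos": [4.0, -19.6, -2.2], "delta_rot": [-8.0, 0, 0]},
{"delta_pos": [4.0, -19.1, -4.9], "delta_rot": [-8.0, 0, 0]},
{"delta_pos": [4.0, -18.2, -7.5], "delta_rot": [-8.0, 0, 0]},
{"delta_pos": [4.0, -17.0, -10.0], "delta_rot": [-8.0, 0, 0]},
{"delta_pos": [4.0, -15.5, -12.3], "delta_rot": [-8.0, 0, 0]},
--
```

View pics/chip.png

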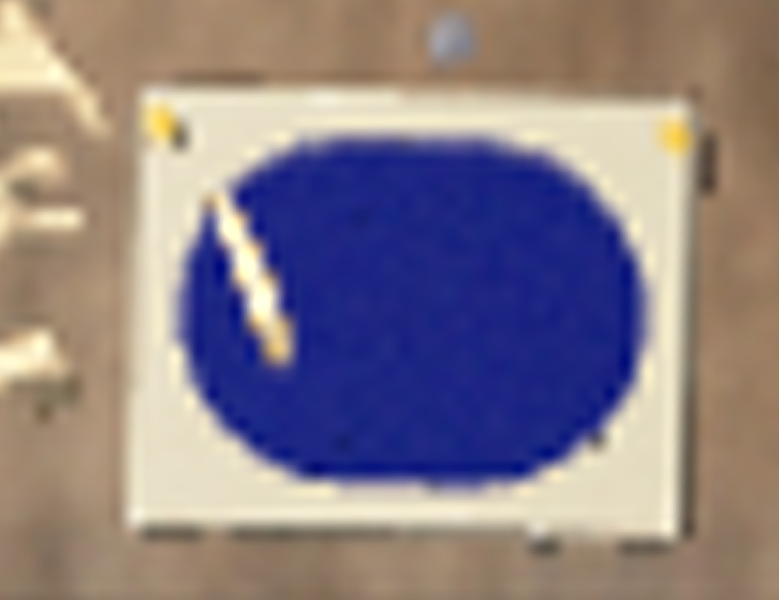

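Run:
```python
from h import *
plan([(.5543,.2834,.12,0.2,50),(.463,.3065,.07,-67,50)])
```

```text
at [0.5543 0.2834 0.0195] head 0.2 tilt [ 4.e-04  1.e-04 -1.e+00] t 17.0
{"delta_pos": [-33.5, -0.0, -0.0], "delta_rot": [0.0, 0, 0]},
{"delta_pos": [-33.5, -0.0, -0.0], "delta_rot": [0.0, 0, 0]},
{"delta_pos": [-33.5, -0.0, -0.0], "delta_rot": [0.0, 0, 0]},
--
{"delta_pos": [6.2, -11.4, -2.9], "delta_rot": [8.4, 0, 0]},
{"delta_pos": [6.2, -11.7, -1.2], "delta_rot": [8.4, 0, 0]},
{"delta_pos": [6.2, -11.8, 0.5], "delta_rot": [8.4, 0, 0]},
{"delta_pos": [6.2, -11.6, 2.2], "delta_rot": [8.4, 0, 0]},
{"delta_pos": [6.2, -11.1, 3.9], "delta_rot": [8.4, 0, 0]},
{"delta_pos": [6.2, -10.4, 5.5], "delta_rot": [8.4, 0, 0]},
{"delta_pos": [6.2, -9.5, 6.9], "delta_rot": [8.4, 0, 0]},
{"delta_pos": [6.2, -8.4, 8.2], "delta_rot": [8.4, 0, 0]},
--
```

Request:
{"op": "send_rows", "data": {
  "deltas": [
    {"delta_pos": [-34, 0, 0], "delta_rot": [0, 0, 0]},
    {"delta_pos": [-34, 0, 0], "delta_rot": [0, 0, 0]},
    {"delta_pos": [-33, 0, 0], "delta_rot": [0, 0, 0]},
    {"delta_pos": [6, -11.4, -2.9], "delta_rot": [8.4, 0, 0]},
    {"delta_pos": [6, -11.7, -1.2], "delta_rot": [8.4, 0, 0]},
    {"delta_pos": [6, -11.8, 0.5], "delta_rot": [8.4, 0, 0]},
    {"delta_pos": [6, -11.6, 2.2], "delta_rot": [8.4, 0, 0]},
    {"delta_pos": [6, -11.1, 3.9], "delta_rot": [8.4, 0, 0]},
    {"delta_pos": [6, -10.4, 5.5], "delta_rot": [8.4, 0, 0]},
    {"delta_pos": [6, -9.5, 6.9], "delta_rot": [8.4, 0, 0]},
    {"delta_pos": [6, -8.4, 8.2], "delta_rot": [8.4, 0, 0]},
    {"delta_pos": [0, 0, 0], "delta_rot": [0, 0, 0]}
  ]
}}

```text
clock: 18.5
position: [0.4618, 0.3063, 0.0719]
eef_rot: [1.998, 0.409, -2.001]
force: [0.8, -0.4, -0.7]
finger_gap: 0.0854
```

Run:
```python
from h import *
s=robot.sense()
w=robot.snapshot('wrist'); save('pics/w12.png',w); np.save('s12.npy',s,allow_pickle=True)
plan([(.463,.3065,.007,-67)])
```

```text
at [0.4628 0.3063 0.0724] head -66.79 tilt [ 0.e+00 -1.e-04 -1.e+00] t 18.55
{"delta_pos": [32.7, -0.0, -0.1], "delta_rot": [0.1, 0, 0]},
{"delta_pos": [32.7, -0.0, -0.1], "delta_rot": [0.1, 0, 0]},
--
```

View pics/w12.png

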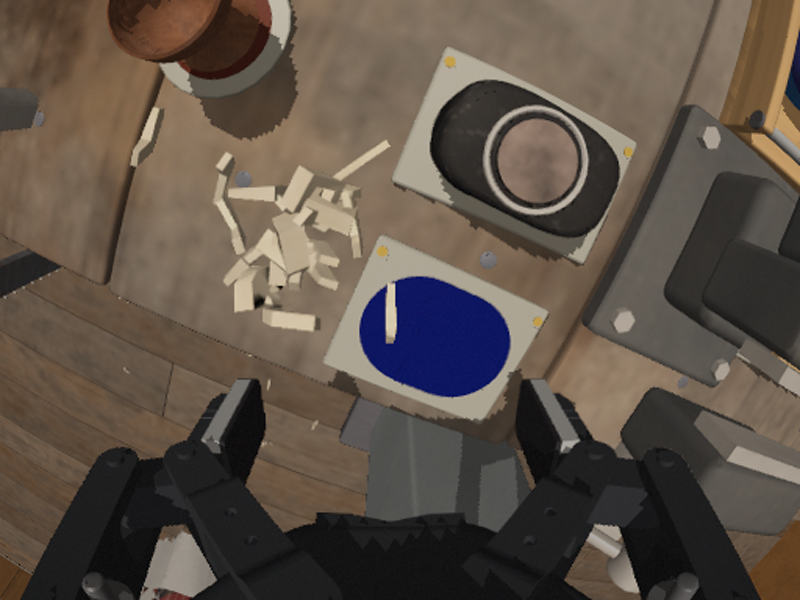

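Request:
{"op": "send_rows", "data": {
  "deltas": [
    {"delta_pos": [30, 0, 0], "delta_rot": [0, 0, 0]},
    {"delta_pos": [20, 0, 0], "delta_rot": [0, 0, 0]},
    {"delta_pos": [8, 0, 0], "delta_rot": [0, 0, 0]},
    {"delta_pos": [5, 0, 0], "delta_rot": [0, 0, 0]},
    {"delta_pos": [1.5, 0, 0], "delta_rot": [0, 0, 0]},
    {"delta_pos": [0, 0, 0], "delta_rot": [0, 0, 0]}
  ],
  "jaw": 0.25,
  "newtons": 20
}}

```text
clock: 19.3
position: [0.4633, 0.3065, 0.0084]
eef_rot: [2.002, 0.408, -2.0]
force: [0.2, 0.2, 0.0]
finger_gap: 0.0217
```

Request:
{"op": "send_rows", "data": {
  "deltas": [
    {"delta_pos": [0, 0, 0], "delta_rot": [0, 0, 0]},
    {"delta_pos": [0, 0, 0], "delta_rot": [0, 0, 0]},
    {"delta_pos": [0, 0, 0], "delta_rot": [0, 0, 0]}
  ],
  "jaw": 0
}}

```text
clock: 19.68
position: [0.4629, 0.3063, 0.008]
eef_rot: [2.001, 0.407, -2.0]
force: [0.3, -0.5, 0.6]
finger_gap: -0.0
```

Run:
```python
from h import *
s=robot.sense(); print(s['position'],s['finger_gap'],s['force'])
w=robot.snapshot('wrist'); save('pics/w13.png',w)
```

```text
[0.46290805 0.30634222 0.0079645 ] -1.3212487225179093e-05 [ 0.28536334 -0.49090488  0.60467549]
```

View pics/w13.png

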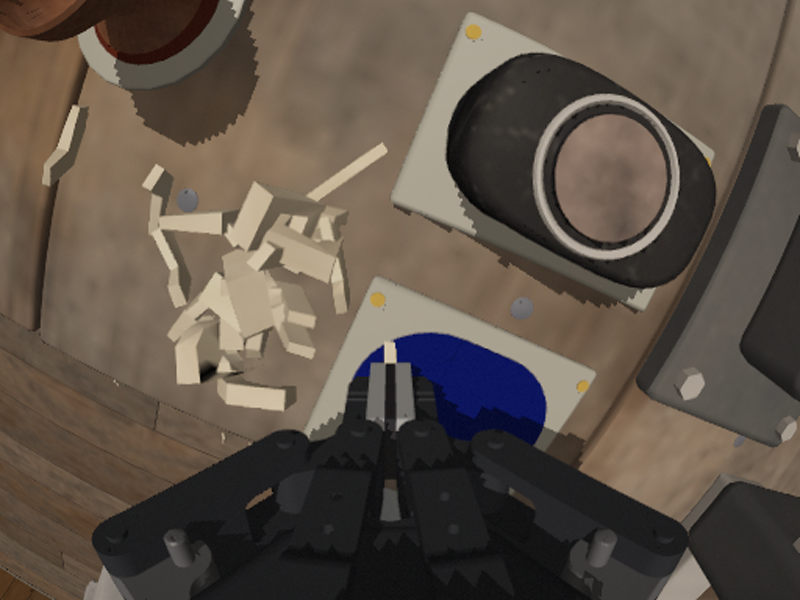

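Request:
{"op": "send_rows", "data": {
  "deltas": [
    {"delta_pos": [0, 0, 0], "delta_rot": [0, 0, 0]},
    {"delta_pos": [1, 0, 0], "delta_rot": [0, 0, 0]},
    {"delta_pos": [1, 0, 0], "delta_rot": [0, 0, 0]},
    {"delta_pos": [0.5, 0, 0], "delta_rot": [0, 0, 0]}
  ],
  "jaw": 0.15
}}

```text
clock: 20.23
position: [0.4628, 0.3062, 0.0054]
eef_rot: [2.0, 0.407, -2.001]
force: [-1.7, -1.0, 5.8]
finger_gap: 0.0127
```

Request:
{"op": "send_rows", "data": {
  "deltas": [
    {"delta_pos": [0, 0, 0], "delta_rot": [0, 0, 0]},
    {"delta_pos": [0, 0, 0], "delta_rot": [0, 0, 0]},
    {"delta_pos": [0, 0, 0], "delta_rot": [0, 0, 0]}
  ],
  "jaw": 0
}}

```text
clock: 20.6
position: [0.4628, 0.3063, 0.0052]
eef_rot: [2.001, 0.407, -2.001]
force: [-0.1, -0.3, 0.3]
finger_gap: 0.0002
```

Request:
{"op": "send_rows", "data": {
  "deltas": [
    {"delta_pos": [-30, 0, 0], "delta_rot": [0, 0, 0]},
    {"delta_pos": [-45, 0, 0], "delta_rot": [0, 0, 0]},
    {"delta_pos": [-50, 0, 0], "delta_rot": [0, 0, 0]},
    {"delta_pos": [-40, 0, 0], "delta_rot": [0, 0, 0]}
  ],
  "jaw": 0.7,
  "newtons": 35
}}

```text
clock: 21.1
position: [0.4632, 0.3064, 0.1725]
eef_rot: [2.003, 0.407, -1.999]
force: [0.7, -0.8, -0.6]
finger_gap: 0.0596
```

Run:
```python
from h import *
s=robot.sense()
w=robot.snapshot('wrist'); save('pics/w14.png',w)
plan([(.689,.139,.2,4,50),(.689,.139,.14,4)])
```

```text
at [0.4659 0.3077 0.1781] head -66.98 tilt [ 0.009   0.0036 -1.    ] t 21.15
{"delta_pos": [-2.7, 30.3, -17.4], "delta_rot": [-8.87, 0, 0]},
{"delta_pos": [-2.7, 32.6, -12.5], "delta_rot": [-8.87, 0, 0]},
{"delta_pos": [-2.7, 34.2, -7.4], "delta_rot": [-8.87, 0, 0]},
{"delta_pos": [-2.7, 34.9, -2.0], "delta_rot": [-8.87, 0, 0]},
{"delta_pos": [-2.7, 34.8, 3.4], "delta_rot": [-8.87, 0, 0]},
{"delta_pos": [-2.7, 33.8, 8.7], "delta_rot": [-8.87, 0, 0]},
{"delta_pos": [-2.7, 32.1, 13.9], "delta_rot": [-8.87, 0, 0]},
{"delta_pos": [-2.7, 29.6, 18.6], "delta_rot": [-8.87, 0, 0]},
--
{"delta_pos": [30.0, 0.0, 0.0], "delta_rot": [-0.0, 0, 0]},
{"delta_pos": [30.0, 0.0, 0.0], "delta_rot": [-0.0, 0, 0]},
--
```

View pics/w14.png

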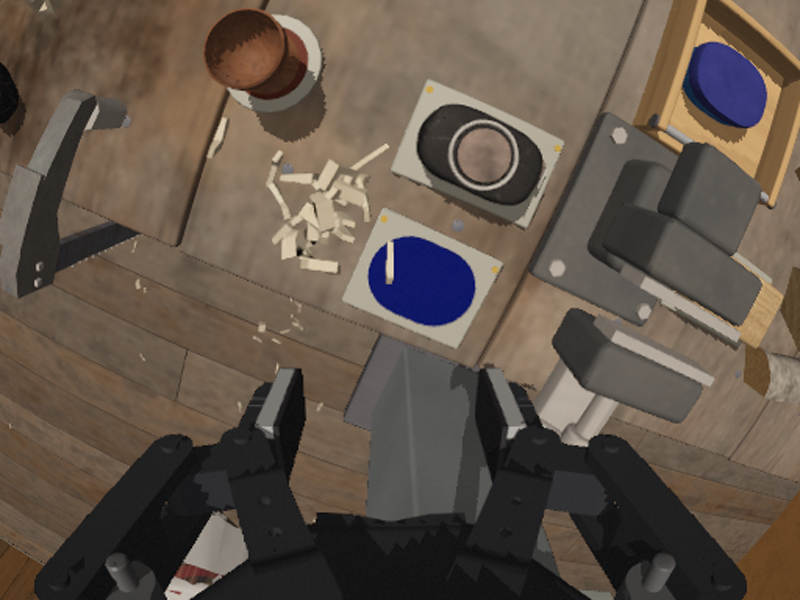

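Request:
{"op": "send_rows", "data": {
  "deltas": [
    {"delta_pos": [-4, 30.3, -17.4], "delta_rot": [-8.9, 0, 0]},
    {"delta_pos": [-4, 32.6, -12.5], "delta_rot": [-8.9, 0, 0]},
    {"delta_pos": [-4, 34.2, -7.4], "delta_rot": [-8.9, 0, 0]},
    {"delta_pos": [-4, 34.9, -2], "delta_rot": [-8.9, 0, 0]},
    {"delta_pos": [-4, 34.8, 3.4], "delta_rot": [-8.9, 0, 0]},
    {"delta_pos": [-4, 33.8, 8.7], "delta_rot": [-8.9, 0, 0]},
    {"delta_pos": [-4, 32.1, 13.9], "delta_rot": [-8.9, 0, 0]},
    {"delta_pos": [-4, 29.6, 18.6], "delta_rot": [-8.9, 0, 0]},
    {"delta_pos": [35, 0, 0], "delta_rot": [0, 0, 0]},
    {"delta_pos": [35, 0, 0], "delta_rot": [0, 0, 0]},
    {"delta_pos": [0, 0, 0], "delta_rot": [0, 0, 0]},
    {"delta_pos": [0, 0, 0], "delta_rot": [0, 0, 0]}
  ],
  "jaw": 0.76
}}

```text
clock: 22.65
position: [0.6868, 0.1381, 0.1335]
eef_rot: [1.156, 1.242, -1.154]
force: [-0.3, 0.4, 0.4]
finger_gap: 0.0651
```

Run:
```python
from h import *
robot.snapshot('scene')
s=robot.sense()
w=robot.snapshot('wrist'); save('pics/w15.png',w); np.save('s15.npy',s,allow_pickle=True); print(s['finger_gap'])
cv2.imwrite('pics/w15c.png',cv2.resize(w[:,:,::-1][90:300,130:390],None,fx=2.85,fy=2.85,interpolation=cv2.INTER_CUBIC))
plan([(.689,.139,.14,4)])
```

```text
0.06524903576575314
at [0.6875 0.1382 0.1347] head 4.22 tilt [ 3.6e-03  1.0e-04 -1.0e+00] t 22.75
{"delta_pos": [-5.3, 1.6, -0.7], "delta_rot": [0.22, 0, 0]},
--
```

View pics/w15.png

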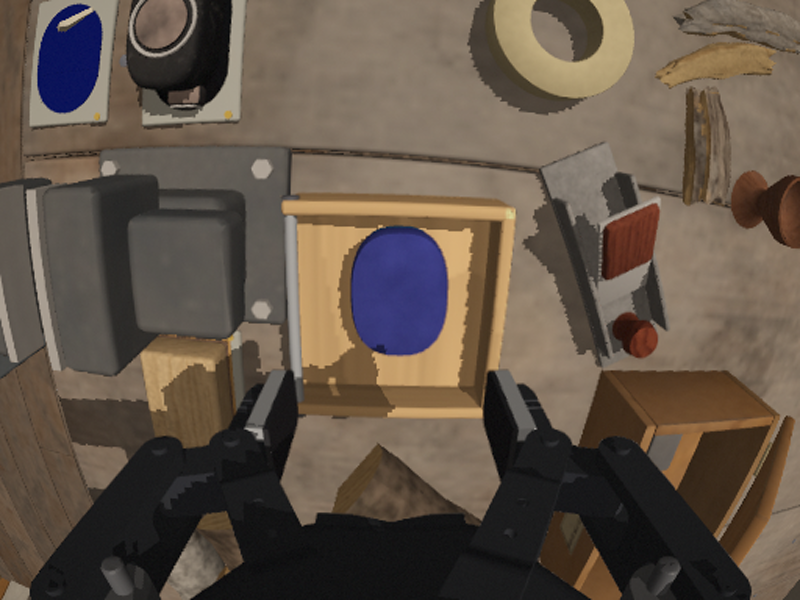

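View pics/w15c.png

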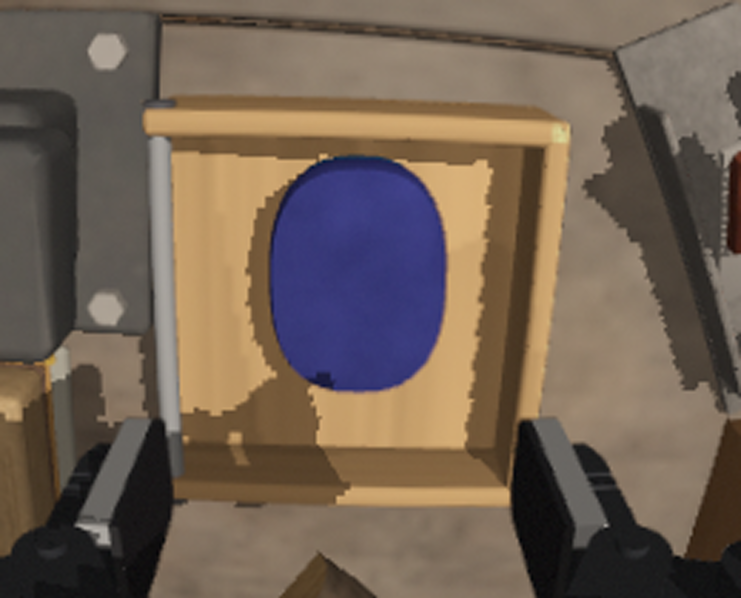

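Run:
```python
from h import *
s=np.load('s15.npy',allow_pickle=True).item(); f=512/800
w=robot.snapshot('wrist')
h=cv2.cvtColor(w,cv2.COLOR_RGB2HSV).astype(int)
m=((h[...,0]>110)&(h[...,0]<128)&(h[...,1]>110)).astype(np.uint8); m[:130]=0; m[240:]=0; m[:,:200]=0
c=max(cv2.findContours(m,0,1)[0],key=cv2.contourArea)
P=np.array([wray(*p[0].astype(float),.039,s)[:2] for p in c]); e=cv2.fitEllipse((P*1000).astype(np.float32)); print('ell',e, 'mid',(P.max(0)+P.min(0))/2,P.max(0)-P.min(0))
M=cv2.moments((P*1e4).astype(np.float32)); print(M['m10']/M['m00']/1e4,M['m01']/M['m00']/1e4,'yaw moment',np.degrees(.5*np.arctan2(2*M['mu11'],M['mu20']-M['mu02'])))
for n,u,v,z in [('railL',290,300,.0345),('railinner',298,300,.0345),('backinner',497,290,.04),('cheekinner',400,214,.04),('cheekRinner',400,412,.04)]: print(n,wray(u*f,v*f,z,s).round(4))
```

```text
ell ((692.7333374023438, 140.54208374023438), (52.98408889770508, 75.63327026367188), 4.418384552001953) mid [0.69288601 0.14078691] [0.05195366 0.07301442]
0.6927376980431029 0.1405507343822749 yaw moment -85.51523393380957
railL [0.6326 0.1308 0.0345]
railinner [0.6372 0.1312 0.0345]
backinner [0.7468 0.1467 0.04  ]
cheekinner [0.6904 0.1841 0.04  ]
cheekRinner [0.6999 0.0653 0.04  ]
```

Request:
{"op": "send_rows", "data": {
  "deltas": [
    {"delta_pos": [40, 4.1, -1], "delta_rot": [-0.2, 0, 0]},
    {"delta_pos": [28, 0, 0], "delta_rot": [0, 0, 0]},
    {"delta_pos": [0, 0, 0], "delta_rot": [0, 0, 0]},
    {"delta_pos": [0, 0, 0], "delta_rot": [0, 0, 0]}
  ]
}}

```text
clock: 23.3
position: [0.6914, 0.1394, 0.0665]
eef_rot: [1.154, 1.242, -1.15]
force: [0.6, -0.2, 0.0]
finger_gap: 0.0649
```

Run:
```python
from h import *
s=robot.sense()
w=robot.snapshot('wrist'); save('pics/w16.png',w); np.save('s16.npy',s,allow_pickle=True)
plan([(.6915,.1395,.018,4.4)])
```

```text
at [0.6918 0.1394 0.0669] head 4.41 tilt [ 3.9e-03  1.0e-04 -1.0e+00] t 23.35
{"delta_pos": [24.5, -0.1, -0.0], "delta_rot": [0.01, 0, 0]},
{"delta_pos": [24.5, -0.1, -0.0], "delta_rot": [0.01, 0, 0]},
--
```

View pics/w16.png

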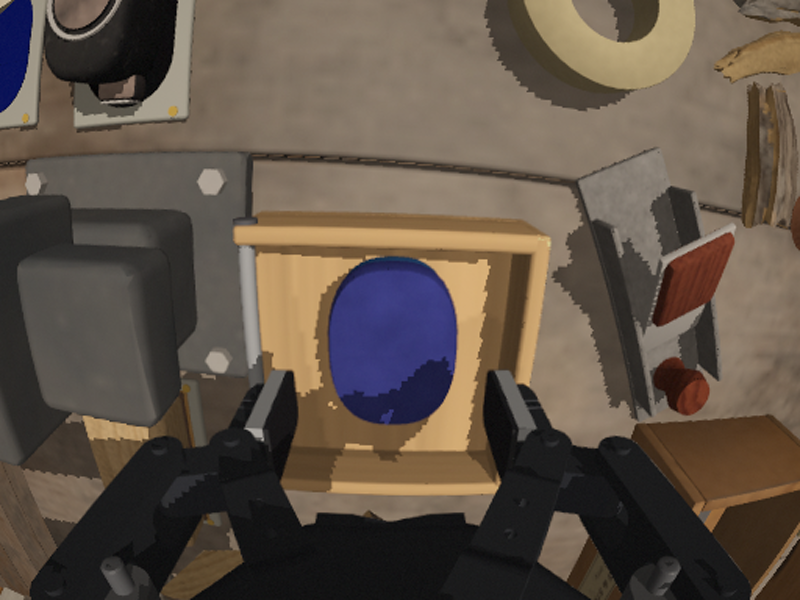

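Request:
{"op": "send_rows", "data": {
  "deltas": [
    {"delta_pos": [24, 0.5, 0], "delta_rot": [0, 0, 0]},
    {"delta_pos": [14, 0, 0], "delta_rot": [0, 0, 0]},
    {"delta_pos": [9, 0, 0], "delta_rot": [0, 0, 0]},
    {"delta_pos": [0, 0, 0], "delta_rot": [0, 0, 0]},
    {"delta_pos": [0, 0, 0], "delta_rot": [0, 0, 0]}
  ]
}}

```text
clock: 23.98
position: [0.691, 0.1394, 0.0176]
eef_rot: [1.153, 1.244, -1.152]
force: [0.9, -0.3, -0.2]
finger_gap: 0.065
```

Request:
{"op": "send_rows", "data": {
  "deltas": [
    {"delta_pos": [0, 0, 0], "delta_rot": [0, 0, 0]},
    {"delta_pos": [0, 0, 0], "delta_rot": [0, 0, 0]},
    {"delta_pos": [0, 0, 0], "delta_rot": [0, 0, 0]},
    {"delta_pos": [0, 0, 0], "delta_rot": [0, 0, 0]}
  ],
  "jaw": 0.4,
  "newtons": 35
}}

```text
clock: 24.48
position: [0.6916, 0.1394, 0.0185]
eef_rot: [1.153, 1.243, -1.151]
force: [-0.8, 1.7, 5.4]
finger_gap: 0.0522
```

Request:
{"op": "send_rows", "data": {
  "deltas": [
    {"delta_pos": [-10, 0, 0], "delta_rot": [0, 0, 0]},
    {"delta_pos": [-30, 0, 0], "delta_rot": [0, 0, 0]},
    {"delta_pos": [-45, 0, 0], "delta_rot": [0, 0, 0]},
    {"delta_pos": [-45, 0, 0], "delta_rot": [0, 0, 0]},
    {"delta_pos": [-40, 0, 0], "delta_rot": [0, 0, 0]}
  ]
}}

```text
clock: 25.1
position: [0.6904, 0.1393, 0.1891]
eef_rot: [1.152, 1.244, -1.152]
force: [0.9, 0.2, -1.1]
finger_gap: 0.0523
```

Run:
```python
from h import *
s=robot.sense(); print(s['finger_gap'])
w=robot.snapshot('wrist'); save('pics/w17.png',w)
plan([(.458,.281,.185,-0.5,50),(.458,.281,.06,-.5)],start=(.6913,.1394,.1885,4.4))
```

```text
0.0522596208414482
at [0.6933 0.1395 0.1961] head 4.4 tilt [ 9.2e-03  2.0e-04 -1.0e+00] t 25.15
{"delta_pos": [0.6, -37.0, -26.5], "delta_rot": [0.82, 0, 0]},
{"delta_pos": [0.6, -37.3, -26.0], "delta_rot": [0.82, 0, 0]},
{"delta_pos": [0.6, -37.7, -25.4], "delta_rot": [0.82, 0, 0]},
{"delta_pos": [0.6, -38.1, -24.9], "delta_rot": [0.82, 0, 0]},
{"delta_pos": [0.6, -38.4, -24.4], "delta_rot": [0.82, 0, 0]},
{"delta_pos": [0.6, -38.8, -23.8], "delta_rot": [0.82, 0, 0]},
--
{"delta_pos": [41.7, 0.0, 0.0], "delta_rot": [-0.0, 0, 0]},
{"delta_pos": [41.7, 0.0, 0.0], "delta_rot": [-0.0, 0, 0]},
{"delta_pos": [41.7, 0.0, 0.0], "delta_rot": [-0.0, 0, 0]},
--
```

View pics/w17.png

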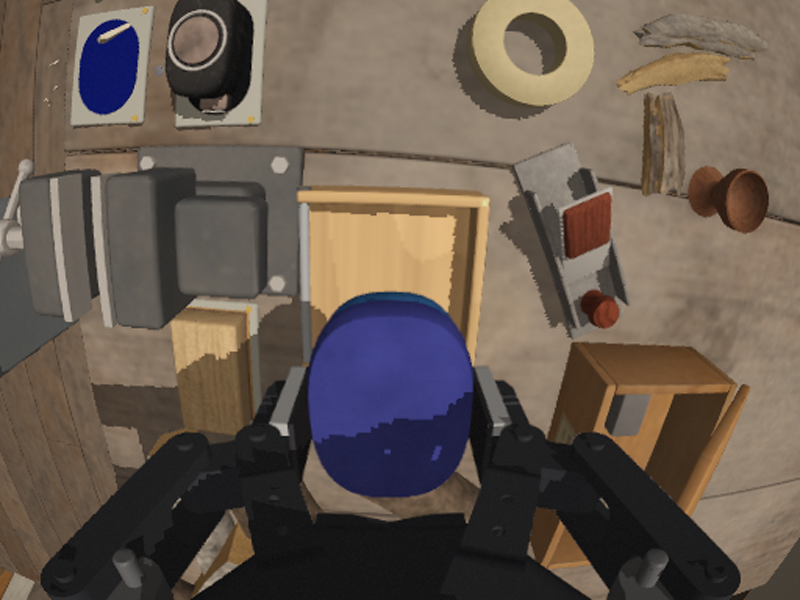

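Request:
{"op": "send_rows", "data": {
  "deltas": [
    {"delta_pos": [0, -37, -26.5], "delta_rot": [0.8, 0, 0]},
    {"delta_pos": [0, -37.3, -26], "delta_rot": [0.8, 0, 0]},
    {"delta_pos": [0, -37.7, -25.4], "delta_rot": [0.8, 0, 0]},
    {"delta_pos": [0, -38.1, -24.9], "delta_rot": [0.8, 0, 0]},
    {"delta_pos": [0, -38.4, -24.4], "delta_rot": [0.8, 0, 0]},
    {"delta_pos": [0, -38.8, -23.8], "delta_rot": [0.9, 0, 0]},
    {"delta_pos": [45, 0, 0], "delta_rot": [0, 0, 0]},
    {"delta_pos": [50, 0, 0], "delta_rot": [0, 0, 0]},
    {"delta_pos": [40, 0, 0], "delta_rot": [0, 0, 0]},
    {"delta_pos": [8, 0, 0], "delta_rot": [0, 0, 0]},
    {"delta_pos": [0, 0, 0], "delta_rot": [0, 0, 0]},
    {"delta_pos": [0, 0, 0], "delta_rot": [0, 0, 0]}
  ]
}}

```text
clock: 26.65
position: [0.4587, 0.2812, 0.0462]
eef_rot: [1.218, 1.204, -1.213]
force: [0.7, 0.7, -0.8]
finger_gap: 0.052
```

Run:
```python
from h import *
robot.snapshot('scene'); s=robot.sense()
w=robot.snapshot('wrist'); save('pics/w18.png',w); np.save('s18.npy',s,allow_pickle=True)
cv2.imwrite('pics/w18c.png',cv2.resize(w[:,:,::-1][130:330,160:340],None,fx=3,fy=3,interpolation=cv2.INTER_CUBIC))
plan([(.458,.281,.0115,0)])
```

```text
at [0.4585 0.2812 0.0461] head -0.5 tilt [ 0.0031  0.0011 -1.    ] t 26.75
{"delta_pos": [34.6, -0.5, 0.2], "delta_rot": [-0.5, 0, 0]},
--
```

View pics/w18.png

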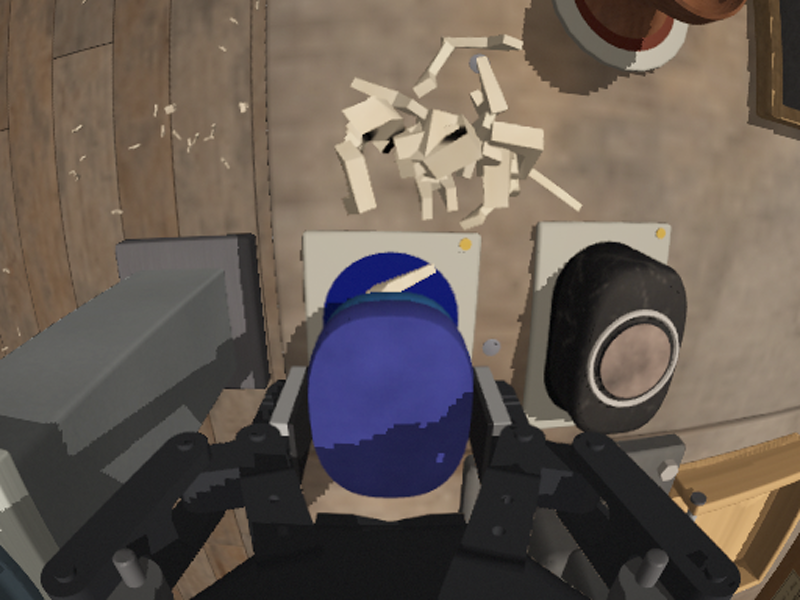

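View pics/w18c.png

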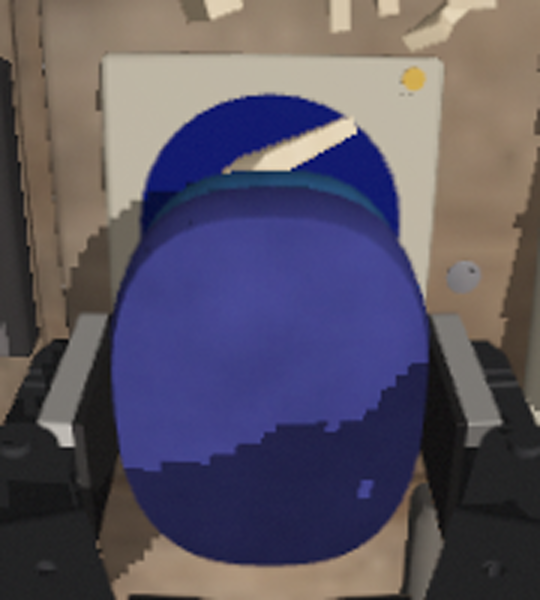

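Run:
```python
from h import *
s=np.load('s18.npy',allow_pickle=True).item(); f=512/800
for n,u,v,z in [('padtop',391,234,.005),('instop',391,252.5,.005),('tin lid far',385,322,.067-.0),('tin bottom far',388,291,.043),('tin lid near',392,497,.064),('padTL',303,234,.005),('padTR',480,236,.005)]: print(n,wray(u*f,v*f,z,s).round(4))
```

```text
padtop [0.4606 0.327  0.005 ]
instop [0.4605 0.3193 0.005 ]
tin lid far [0.4583 0.3141 0.067 ]
tin bottom far [0.4592 0.3154 0.043 ]
tin lid near [0.4598 0.2437 0.064 ]
padTL [0.4246 0.3277 0.005 ]
padTR [0.497  0.3261 0.005 ]
```

Request:
{"op": "send_rows", "data": {
  "deltas": [
    {"delta_pos": [20, 0.7, -1], "delta_rot": [0.6, 0, 0]},
    {"delta_pos": [9, 0, 0], "delta_rot": [0, 0, 0]},
    {"delta_pos": [4, 0, 0], "delta_rot": [0, 0, 0]},
    {"delta_pos": [1.7, 0, 0], "delta_rot": [0, 0, 0]},
    {"delta_pos": [0, 0, 0], "delta_rot": [0, 0, 0]},
    {"delta_pos": [0, 0, 0], "delta_rot": [0, 0, 0]}
  ]
}}

```text
clock: 27.5
position: [0.4578, 0.2818, 0.0115]
eef_rot: [1.222, 1.2, -1.223]
force: [-7.8, -3.4, 15.3]
finger_gap: 0.0522
```

Request:
{"op": "send_rows", "data": {
  "deltas": [
    {"delta_pos": [0, 0, 0], "delta_rot": [0, 0, 0]},
    {"delta_pos": [0, 0, 0], "delta_rot": [0, 0, 0]},
    {"delta_pos": [0, 0, 0], "delta_rot": [0, 0, 0]}
  ],
  "jaw": 0.8
}}

```text
clock: 27.88
position: [0.458, 0.2817, 0.0096]
eef_rot: [1.223, 1.2, -1.223]
force: [0.3, 0.5, 0.0]
finger_gap: 0.0684
```

Request:
{"op": "send_rows", "data": {
  "deltas": [
    {"delta_pos": [-30, 0, 0], "delta_rot": [0, 0, 0]},
    {"delta_pos": [-50, 0, 0], "delta_rot": [0, 0, 0]},
    {"delta_pos": [-50, 0, 0], "delta_rot": [0, 0, 0]},
    {"delta_pos": [-40, 0, -40], "delta_rot": [0, 0, 0]},
    {"delta_pos": [0, -30, -45], "delta_rot": [0, 0, 0]},
    {"delta_pos": [0, -40, -40], "delta_rot": [0, 0, 0]},
    {"delta_pos": [0, -40, -40], "delta_rot": [0, 0, 0]},
    {"delta_pos": [0, -40, -40], "delta_rot": [0, 0, 0]},
    {"delta_pos": [0, -20, -50], "delta_rot": [0, 0, 0]},
    {"delta_pos": [0, 0, 0], "delta_rot": [0, 0, 0]}
  ]
}}

```text
clock: 29.12
position: [0.2905, 0.5426, 0.1793]
eef_rot: [1.22, 1.203, -1.22]
force: [0.1, -0.6, -0.5]
finger_gap: 0.0679
```

```bash
python3 - <<'E'
from h import *
t=robot.snapshot('top'); np.save('tf.npy',t); save('pics/tf.png',t,(190,100,450,270)); sc=robot.snapshot('scene'); save('pics/sf.png',sc,(190,130,420,310))
plan([])
E
sed -e "s/top0.npy/tf.npy/" -e '/^rs.append/d' -e '/^t=\[/,$d' seg.py > seg2.py
cat >> seg2.py <<'E'
rs.append(fit('tin',.032,(.39,.51,.21,.35),lambda h,s,v:(h>108)&(h<130)&(s>100)))
rs.append(fit('block',.033,(.49,.62,-.04,.12),lambda h,s,v:(h<25)&(s>80)&(v>165)))
rs.append(fit('tapering',.043,(.49,.62,.2,.36),lambda h,s,v:(h<14)&(s>60)&(v>120)))
rs.append(fit('cuprim',.062,(.50,.62,.38,.5),lambda h,s,v:((h<12)|(h>170))&(s>120)))
for i,r in enumerate(rs): rs[i]=cv2.resize(r,(390,300))
cv2.imwrite('pics/segf.png',np.vstack([np.hstack(rs[:2]),np.hstack(rs[2:])])[:,:,::-1])
E
python3 seg2.py
```

```text
at [0.2923 0.5399 0.179 ] head -1.02 tilt [-4.0e-04 -1.1e-03 -1.0e+00] t 29.225
tin cen (0.4556, 0.2823) rect (0.4555, 0.2822) [75.2 54.2] 2.0 ell (0.4556, 0.2823) [56.1 77.4] 90.2
block cen (0.5566, 0.0431) rect (0.5664, 0.0428) [ 87.2 109.7] 89.2 ell (0.5587, 0.0479) [ 81.7 120.7] 99.3
tapering cen (0.5544, 0.2866) rect (0.5543, 0.2864) [31.5 31.2] 90.0 ell (0.5544, 0.2866) [30.6 31.6] 50.1
cuprim cen (0.5536, 0.4332) rect (0.5546, 0.4329) [60.8 47.1] 61.6 ell (0.5536, 0.4332) [46.6 60.4] 143.6
```

View pics/tf.png

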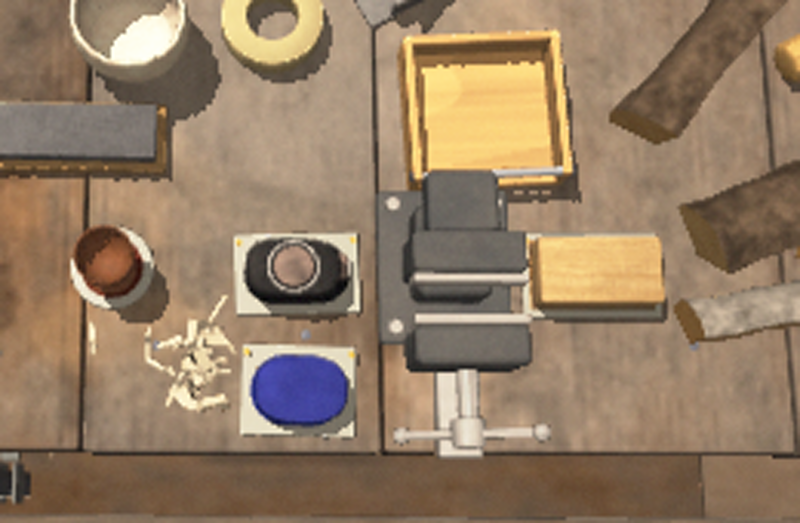

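View pics/sf.png

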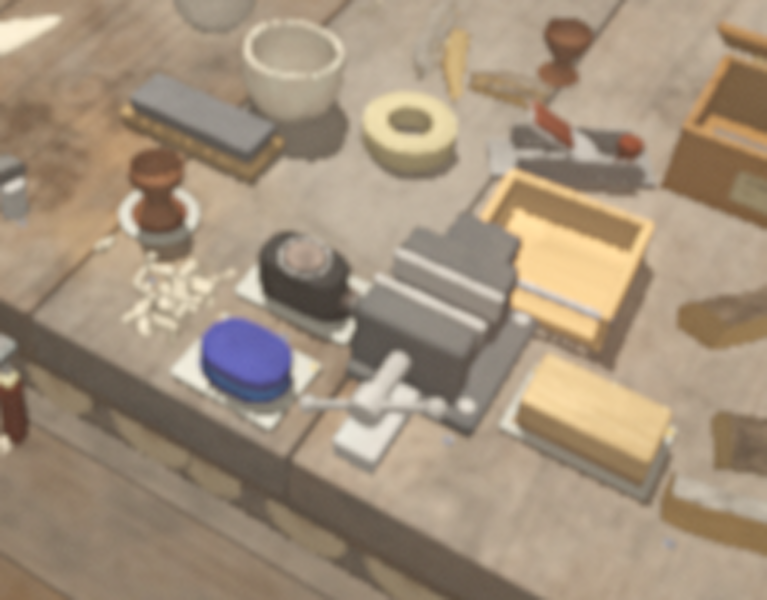

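View pics/segf.png

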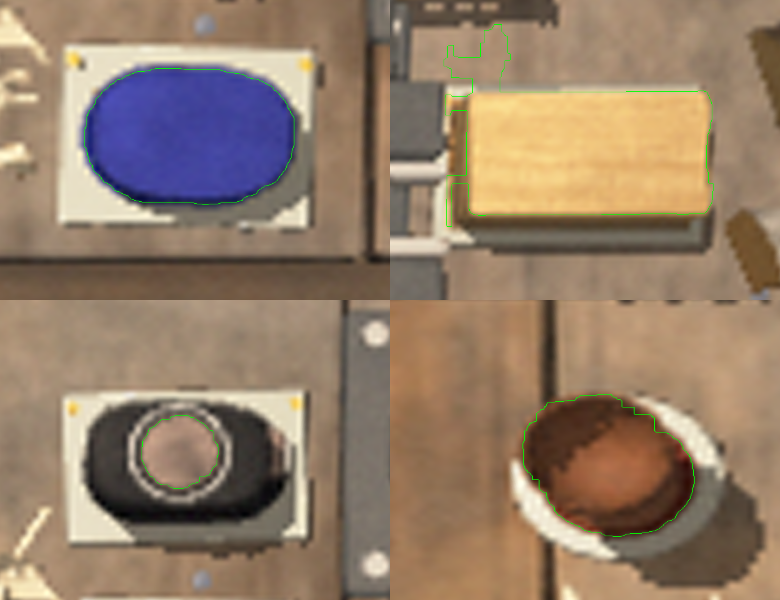

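Run:
```python
from h import *
s=robot.sense(); print(s['clock'],s['force'])
print(robot.sign_off())
```

```text
29.225 [ 0.24727032  0.26959925 -0.14680558]
the job is handed in; nothing more can be done
None
```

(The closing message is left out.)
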